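# Make up two clamp-spares kits

### The job

Make up the two clamp-spares kits in the grey kitting trays. The shorter tray, with two round pockets, gets the wide, low steel cup in its larger pocket with the steel ball seated on the cup's mouth, and the flanged bushing, flange up, in its smaller pocket; the longer tray, with one round pocket and a slot, gets the tall, narrow steel cup in the pocket and the white nylon bolt lying in the slot. The ball would roll away on the bench and is parked on the tall cup until its own cup is ready; both cups end open end up, everything rests on the floor of its pocket, and the red marker stays where it lies.

Things in the scene. Friction and masses are not known exactly. Their poses are not given: they have to be found in the camera images.
- short_tray: Shorter kitting tray, fixed: grey top, dark pocket floors, metal edge, 166 x 88 mm, top 10 mm above the bench, edge 12 mm. Origin: centre of its underside; x along its length, y across, z up. Larger round pocket 54 mm across at x = -41, y = 0 mm; smaller round pocket 44 mm across at x = +46, y = 0 mm. Both 6 mm deep (floor 4 mm above the bench). They may swap places; x is along +y within 0.2 rad.
- long_tray: Longer kitting tray of the same make, fixed, 206 x 88 mm, top 10 mm above the bench, edge 12 mm. Origin and axes as for the short tray. Round pocket 48 mm across at x = -64, y = 0 mm; slot 100 mm long (x) by 40 mm wide at x = +38, y = 0 mm. Both 6 mm deep, floors 4 mm above the bench.
- wide_cup_center (a point): Centre of the wide, low turned steel cup: 38 mm outside diameter, 26 mm high, about 28 mm bore, about 0.11 kg, open end up. The point lies on its axis, half-way up (13 mm above its underside). z up along its axis.
- tall_cup_center (a point): Centre of the tall, narrow turned steel cup: 32 mm outside diameter, 34 mm high, about 23 mm bore, about 0.11 kg, standing open end up with the ball on its mouth at the start. The point lies on its axis, half-way up (17 mm above its underside). z up along its axis.
- ball_center (a point): Centre of the plain steel ball, 29 mm diameter, about 0.07 kg. On the tall cup its centre stands about 9 mm above that cup's rim; seated on the wide cup its centre stands about 4 mm above that cup's rim. It centres itself on a cup's mouth if let go a few mm above it, near the axis.
- bushing_center (a point): Centre of the pale flanged bushing, standing flange up: 18 mm high, flange 28 mm across and 4 mm thick at the top, body about 22 mm across below it; 0.03 kg; grip it by the flange. The point lies on its axis, half-way up (9 mm above its underside). z up along its axis.
- nylon_bolt_center (a point): Centre of the white nylon bolt lying on the bench: 83 mm long overall, shank 14 mm thick, head 24 mm across and 11 mm long; 0.03 kg. Its length runs along its own y axis, head at +y. The point is half-way along, 11 mm above its underside; here the shank's middle is about 2 mm lower. Grip it across x at this point. Starts within 0.6 rad of lying straight ahead.
- marker_center (a point): Centre of the red marker pen that lies loose among the parts, 137 mm long (its own y axis), 17 mm thick; the point is half-way along, 8.5 mm above its underside. Not part of a kit, not to be moved.
There are look-alikes about, which are no part of the job. What is shaped like the part that bears ball_center but purple is not meant.

How it is judged:
By the outcome, as a careful person would: the job done as asked, in the order asked, and still so for the second after the job is handed in, with the robot touching nothing.
It also fails if it takes over 128 s, if anything falls off the work surface, if the arm or the gripper's body presses on something with over 40 N, if the wrist force passes 120 N, or if a joint passes its speed limit or range.

### The arm

A 6-joint arm with a two-finger parallel gripper is mounted at the origin on a cart in front of the work surface, level with it; the furniture and walls round the work are solid. World frame = base frame: x ahead of the robot, y to its left, z up, the work surface at z = 0. Lengths are in m, angles in rad, forces in N, time in s.
With the tool pointing down it reaches from about 0.275 to 0.75 m from the base axis. Payload 10.2 kg.
Tool frame: the origin (TCP) lies at the very end of the fingers, on their centre line; the grasp point (between the pads) lies behind it (ctrl.grip_depth is the y of the grasp point in the tool frame, in m); y points along the fingers, x is the direction in which the jaws open and shut, and the axes are right-handed (so a half turn about y gives the same grasp; the last joint's range is limited). The gripper opens to 85 mm and grips with 20 to 120 N. Pads are 22 mm wide; open, the fingers measure 114 mm over their backs; the gripper's body (76 mm by 85 mm) begins 54 mm behind the grasp point. The pads swing forward as they close: fully open they stand 13 mm farther back than shut.
Start: joints at [-1.511, 0.313, 1.498, -0, 1.331, -0.223], TCP at [0.146, -0.504, 0.231] pointing down, gripper open.
Joint ranges: [-2.94, 2.94], [-0.97, 2.17], [0.19, 2.56], [-1.23, 4.37], [0.02, 3.11], [-2.88, 2.88]. Speed limits (rad/s): [2.39, 2.39, 3.01, 3.14, 3.14, 3.14].

### API

Orientations are given as a unit quaternion [x, y, z, w].
In Python, from station import ctrl, grab_frame gives the robot as it stands.
- The arm moves only by the tool apply_moves, never from a script. Its argument "rows" is a list that holds one entry, the list of rows, each a list of 7 numbers: the shift along the tool's x, y, z in m, then the turn, a rotation vector about the tool's x, y, z in rad, then the closure, from 0 (fully open) to 1 (shut). In form: [[[dx, dy, dz, rx, ry, rz, hand], ...]]. A call has 1 to 5 rows; each row is the pose to reach, as a shift and turn from the pose measured when the call began, along the tool's axes at that moment; what a row does not reach only later rows make up. A row lasts 1/10 s, in which the tool goes at most 50 mm and 8.59 degrees, less where a joint would pass 70% of its speed; a pose out of reach is approached as far as the arm can. A call with a gripper value outside its range is refused whole. The fingers move at their own pace and stop on an object; the grip force is fixed at half the most. Time passes only in rows, so rows that repeat a pose let the fingers close. It gives the time, the measured TCP pose, the force and the opening at its end, in the units of the state.
- ctrl.state(): the state, without advancing time (a new reading comes with each control period).
- grab_frame(name): name is "side" or "top"; returns a dict with "pixels" (384x512x3 uint8, blue, green, red), "fx", "fy", "cx", "cy" (pixels), "D" ([k1, k2, p1, p2, k3] as OpenCV has them; the pictures are not rectified), "cam_to_world" (4x4, takes a point from camera to world coordinates). Camera axes: x right, y down, z forward; pixel columns grow to the right and rows downward; lengths in m; the calibration is good to about 2 mm. A picture is of the moment at which its call begins. There is no depth.
- ctrl.hand_in(): hands the job in, once; it reports no verdict.
The state is a dict: "time": time; "joint_pos": joint angles; "dq": joint speeds; "joint_efforts": joint torques, N m; "position": TCP position; "orientation": TCP orientation; "contact_force": force on the tool from outside, world axes, zero at the start; "wrist_torque": the same for the moment, N m; "width": finger opening in m.
Only numpy, scipy, OpenCV 4.12 (cv2) and the standard library are available. Lean on these libraries where they do the work, as an engineer would, in place of code of your own. Each camera call takes 0.05 s, during which the arm holds its last target.

## Working session

There is one attempt and no reset: what is moved stays moved. The work goes in short steps, Python scripts to look and compute and a tool call to move; the robot and the scene stay as the last step left them, time stands still between calls to the robot, and variables do not carry over. Pictures are saved under pics/ and viewed, and the job is handed in when it is done.

Besides the shell and the picture viewer there is one more tool, called after "Request:" as name(argument=value, ...), one argument or row to a line, values as JSON. apply_moves: Moves the arm, as the interface text tells. Its arguments: {"type":"object","properties":{"rows":{"type":"array","items":{"type":"array","items":{"type":"array","items":{"type":"number"}}}}},"required":["rows"]}

```bash
ls; mkdir -p pics; python3 - <<'E'
from station import ctrl, grab_frame
import cv2,numpy as np
print(ctrl.state(), ctrl.grip_depth)
for n in("top","side"):
    f=grab_frame(n); cv2.imwrite(f"pics/{n}0.png",f["pixels"]); np.save(f"pics/{n}0.npy",f,allow_pickle=True)
    print(n,f["fx"],f["fy"],f["cx"],f["cy"],f["D"]); print(np.round(f["cam_to_world"],4))
E
```

```text
pics
{'time': 0.0, 'joint_pos': array([-1.51141651e+00,  3.13453398e-01,  1.49845551e+00, -3.30842165e-06,
        1.33102201e+00, -2.23445286e-01]), 'dq': array([ 0.00097486,  0.0001075 ,  0.0010049 ,  0.00067349, -0.00135895,
       -0.00025895]), 'joint_efforts': array([ 4.82521009e-04, -4.12267649e+01, -2.59742206e+01, -1.75900377e-04,
        4.11369314e-03, -2.24124527e-06]), 'position': array([ 0.14645983, -0.50387658,  0.23072641]), 'orientation': array([-0.56511972,  0.42484467, -0.42423089,  0.56583996]), 'contact_force': array([ 0.9860277 , -0.0227361 , -1.27940126]), 'wrist_torque': array([ 0.01854961, -0.03156283,  0.03741664]), 'width': 0.08539717527625955} -0.0187
top 437.75227446986963 437.75227446986963 261.8752844241744 190.97951550506212 [-0.05777331  0.          0.          0.          0.        ]
[[-0.0107 -0.9947  0.1019  0.4379]
 [-0.9999  0.0104 -0.0032 -0.0545]
 [ 0.0021 -0.1019 -0.9948  1.1216]
 [ 0.      0.      0.      1.    ]]
side 379.9284209338736 379.9284209338736 259.17672006064737 193.66584764768032 [-0.02980138  0.          0.          0.          0.        ]
[[-0.8831  0.3074 -0.3545  0.8441]
 [ 0.4691  0.568  -0.6763  0.5113]
 [-0.0065 -0.7635 -0.6458  0.6185]
 [ 0.      0.      0.      1.    ]]
```

View pics/top0.png

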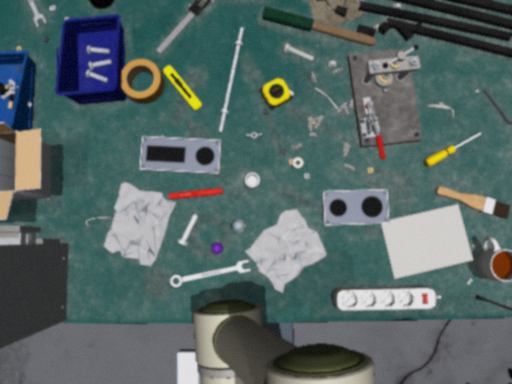

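View pics/side0.png

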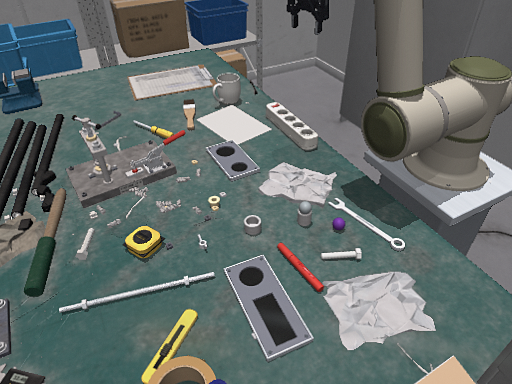

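The top view shows the wide cup at about (252,180), tall cup with ball at (238,226), purple ball at (217,248), and white bolt at (188,230). A second bolt lies at (298,51). The bushing candidate is at (297,162), the marker at (196,194), the long tray at (180,155) and the short tray at (356,207). I'll enlarge these next.

```bash
python3 - <<'E'
import cv2
a=cv2.imread("pics/top0.png")[130:270,130:400]; cv2.imwrite("pics/top0c.png",cv2.resize(a,None,fx=2.9,fy=2.9,interpolation=cv2.INTER_CUBIC))
a=cv2.imread("pics/side0.png")[130:360,190:390]; cv2.imwrite("pics/side0c.png",cv2.resize(a,None,fx=2.6,fy=2.6,interpolation=cv2.INTER_CUBIC))
E
```

```text
(no output)
```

View pics/top0c.png

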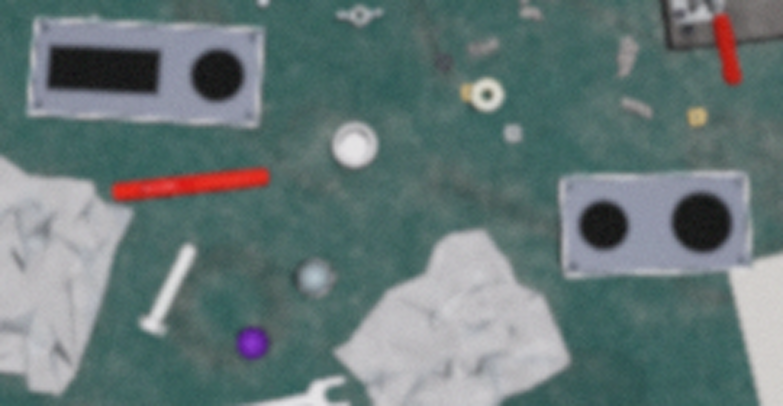

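View pics/side0c.png

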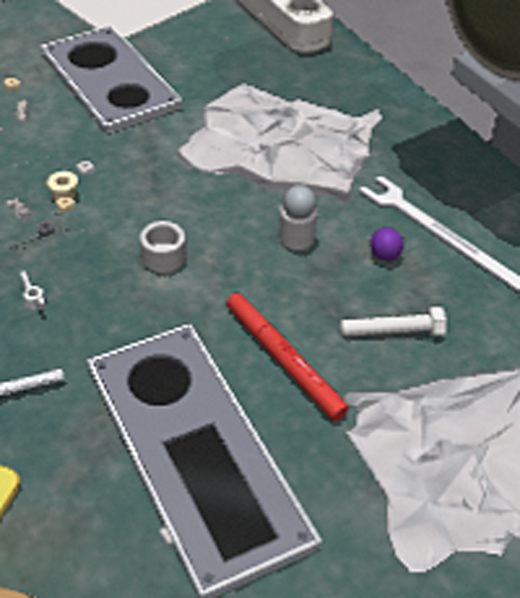

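```bash
cat > h.py <<'E'
import numpy as np, cv2
from scipy.spatial.transform import Rotation as R
def load(n): return np.load(f"pics/{n}.npy",allow_pickle=True).item()
def snap(n,tag):
    from station import grab_frame
    f=grab_frame(n); cv2.imwrite(f"pics/{n}{tag}.png",f["pixels"]); np.save(f"pics/{n}{tag}.npy",f,allow_pickle=True); return f
def K(f): return np.array([[f["fx"],0,f["cx"]],[0,f["fy"],f["cy"]],[0,0,1]])
def ray(f,uv):
    p=cv2.undistortPoints(np.array(uv,float).reshape(-1,1,2),K(f),np.array(f["D"])).reshape(-1,2)
    T=np.array(f["cam_to_world"]); d=np.c_[p,np.ones(len(p))]@T[:3,:3].T
    return T[:3,3],d
def onz(f,uv,z):
    o,d=ray(f,uv); return o+d*((z-o[2])/d[:,2])[:,None]
def tri(fs,uvs):
    A=np.zeros((3,3));b=np.zeros(3);L=[]
    for f,uv in zip(fs,uvs):
        o,d=ray(f,[uv]);d=d[0]/np.linalg.norm(d);P=np.eye(3)-np.outer(d,d);A+=P;b+=P@o;L.append((o,P))
    x=np.linalg.solve(A,b); return x,[np.linalg.norm(P@(x-o)) for o,P in L]
def proj(f,X):
    T=np.linalg.inv(f["cam_to_world"]); r,_=cv2.Rodrigues(T[:3,:3])
    return cv2.projectPoints(np.array(X,float).reshape(-1,1,3),r,T[:3,3],K(f),np.array(f["D"]))[0].reshape(-1,2)
def blobs(mask,roi,amin=15):
    u0,v0,u1,v1=roi; m=np.zeros_like(mask); m[v0:v1,u0:u1]=mask[v0:v1,u0:u1]
    cs,_=cv2.findContours(m,cv2.RETR_EXTERNAL,cv2.CHAIN_APPROX_NONE)
    return sorted([c for c in cs if cv2.contourArea(c)>=amin],key=cv2.contourArea,reverse=True)
E
python3 - <<'E'
from h import *
t=load("top0");s=load("side0")
def pr(l,X): print(l,np.round(np.array(X)*1000,1).tolist())
g=lambda f:cv2.cvtColor(f["pixels"],cv2.COLOR_BGR2HSV)
ht,hs=g(t),g(s)
dk=lambda h:((h[...,2]<60)*255).astype(np.uint8)
for nm,f,h,rois in (("top",t,ht,[(322,188,390,228),(140,137,222,174)]),("side",s,hs,[(205,140,262,180),(225,255,315,360)])):
    for roi in rois:
        for c in blobs(dk(h),roi):
            m=cv2.moments(c);u=[m["m10"]/m["m00"],m["m01"]/m["m00"]]
            w=onz(f,c.reshape(-1,2),.004)
            pr(f"{nm} dark {np.round(u,1)} z4/z10",[onz(f,[u],.004)[0][:2],onz(f,[u],.010)[0][:2],np.ptp(w,axis=0)[:2]])
            rr=cv2.minAreaRect((w[:,:2]*1000).astype(np.float32)); print("  rect",rr)
# ray-mark others
for nm,f,h,rois in (("top",t,ht,{"wide":(240,168,265,192),"ball":(228,215,250,238),"bush":(285,152,308,172),"bolt":(172,208,202,250),"bolt2":(280,38,318,66),"marker":(165,182,228,204),"purple":(208,238,227,258)}),
                    ("side",s,hs,{"wide":(238,208,268,242),"ball":(292,194,318,234),"bush":(203,192,224,207),"bolt":(315,242,368,266),"marker":(270,238,330,296),"purple":(328,213,350,236)})):
    for k,roi in rois.items():
        if k=="marker": m=((h[...,1]>170)&((h[...,0]<8)|(h[...,0]>172)))
        elif k=="purple": m=(h[...,0]>120)&(h[...,0]<160)&(h[...,1]>100)
        else: m=(h[...,1]<75)&(h[...,2]>105)
        m=(m*255).astype(np.uint8)
        for c in blobs(m,roi)[:2]:
            M=cv2.moments(c);print(nm,k,cv2.contourArea(c),np.round([M["m10"]/M["m00"],M["m01"]/M["m00"]],1),cv2.boundingRect(c),cv2.minAreaRect(c))
E
```

```text
top dark [371.5 206.2] z4/z10 [[510.1, -339.3], [509.7, -337.8], [46.5, 44.6]]
  rect ((510.6440734863281, -339.29730224609375), (44.027931213378906, 46.607669830322266), 88.0936279296875)
top dark [337.8 207.2] z4/z10 [[508.4, -252.1], [508.1, -251.0], [36.1, 36.3]]
  rect ((509.09619140625, -252.7330322265625), (36.17040252685547, 35.935665130615234), 89.3338394165039)
top dark [165.2 153.6] z4/z10 [[652.6, 191.9], [651.4, 190.5], [35.4, 94.1]]
  rect ((652.8392944335938, 192.26116943359375), (94.34559631347656, 34.27216720581055), 89.2514419555664)
top dark [204.5 155.5] z4/z10 [[646.3, 89.5], [645.2, 88.7], [39.6, 39.0]]
  rect ((646.3582763671875, 89.52788543701172), (39.60164260864258, 38.95149612426758), 0.1117391437292099)
side dark [224.9 151.1] z4/z10 [[504.5, -347.5], [507.8, -339.1], [49.2, 46.9]]
  rect ((504.93798828125, -348.8422546386719), (41.372352600097656, 49.92076110839844), 61.4199333190918)
side dark [238.9 166.7] z4/z10 [[502.0, -259.4], [505.3, -251.9], [39.7, 36.8]]
  rect ((501.4203796386719, -260.44573974609375), (32.437591552734375, 38.896114349365234), 6
[... 1334 characters left out ...]
7.0, 248.0), (10.0, 10.0), 90.0)
side wide 930.5 [252.7 224.4] (238, 208, 30, 34) ((252.5, 224.5), (33.0, 29.0), 90.0)
side ball 929.5 [304.2 213.4] (292, 194, 26, 40) ((304.5, 213.5), (39.0, 25.0), 90.0)
side bush 184.5 [211.1 197.8] (203, 192, 21, 15) ((213.0, 199.0), (14.0, 20.0), 90.0)
side bolt 438.5 [338.8 250.5] (315, 242, 47, 17) ((338.0, 250.0), (16.0, 46.0), 90.0)
side bolt 220.5 [337.8 262.2] (315, 254, 53, 12) ((341.0, 259.5), (52.0, 11.0), 0.0)
side marker 353.5 [300.1 267.2] (278, 243, 45, 49) ((300.1011047363281, 266.8561706542969), (62.27586364746094, 7.7931036949157715), 46.39718246459961)
side purple 105.5 [338.4 223.3] (333, 217, 12, 13) ((338.5, 223.0), (11.0, 12.0), 0.0)
```

```bash
python3 - <<'E'
import cv2,numpy as np
a=cv2.imread("pics/top0.png");b=cv2.imread("pics/side0.png")
r=lambda x,f:cv2.resize(x,(390,290),interpolation=cv2.INTER_CUBIC)
cr=lambda im,u,v,w:r(im[v-int(w*.74/2):v+int(w*.74/2),u-w//2:u+w//2],1)
cv2.imwrite("pics/cand.png",np.vstack([np.hstack([cr(a,188,229,60),cr(a,298,51,60)]),np.hstack([cr(b,340,254,80),cr(b,85,243,80)])]))
E
```

```text
(no output)
```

View pics/cand.png

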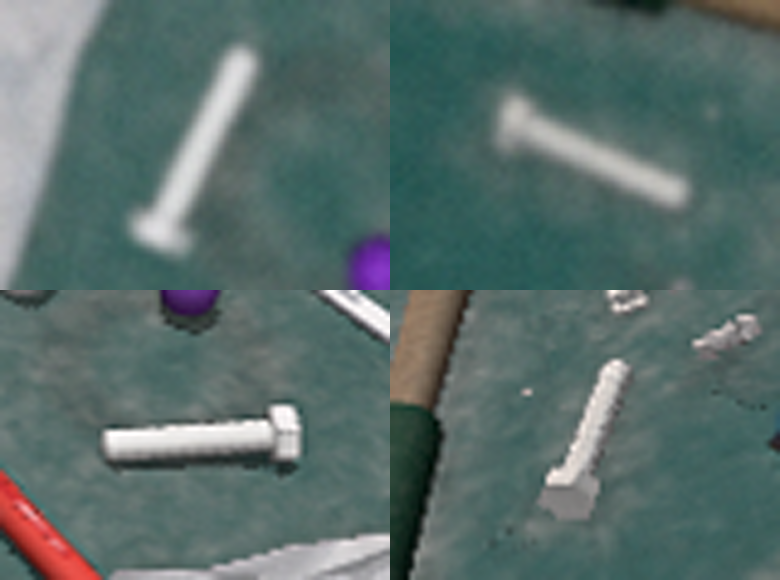

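The bolt at (188,229) is a plain white shank with a hex head, about 83 mm long and about 0.4 rad from straight ahead, so it fits. The one at (298,51) is threaded and lies across, so it is a look-alike. The pocket rims agree between the two views at z = 10 mm, with spacings of 87 and 102 mm as specified. The masks need tightening, so I'll use the red channel against the teal.

```bash
python3 - <<'E'
from h import *
t=load("top0");s=load("side0")
rois={"top":{"wide":(235,165,270,197),"ball":(224,212,254,242),"bush":(280,150,310,176),"bolt":(174,208,206,252)},
"side":{"wide":(234,205,272,246),"ball":(290,190,322,234),"bush":(198,188,228,208),"bolt":(315,240,368,268)}}
for nm,f in(("top",t),("side",s)):
    Rc=f["pixels"][...,2].astype(int)
    for k,roi in rois[nm].items():
        bg=np.median(Rc[roi[1]:roi[3],roi[0]:roi[2]])
        for th in (bg+35,):
            c=blobs(((Rc>th)*255).astype(np.uint8),roi)[0]
            M=cv2.moments(c);print(nm,k,bg,cv2.contourArea(c),np.round([M["m10"]/M["m00"],M["m01"]/M["m00"]],1),cv2.boundingRect(c),cv2.minEnclosingCircle(c))
            if k=="bolt": print(cv2.minAreaRect(c))
E
python3 - <<'E'
import cv2,numpy as np
a=cv2.imread("pics/top0.png");b=cv2.imread("pics/side0.png")
def cr(im,u,v,w=44):
    return cv2.resize(im[v-w//2:v+w//2,u-w//2:u+w//2],(264,264),interpolation=cv2.INTER_NEAREST)
cv2.imwrite("pics/parts.png",np.vstack([np.hstack([cr(a,252,180),cr(a,238,226),cr(a,297,162)]),np.hstack([cr(b,252,224),cr(b,305,213),cr(b,213,200)])]))
E
```

```text
top wide 82.0 185.5 [251.7 179.3] (244, 172, 16, 16) ((251.5, 179.5), 8.276573181152344)
top ball 77.0 79.5 [238.7 225.4] (234, 220, 11, 12) ((239.08489990234375, 225.6132049560547), 5.717194557189941)
top bush 75.0 126.5 [296.1 162. ] (288, 156, 16, 13) ((295.5, 161.5), 7.905794143676758)
top bolt 76.0 186.5 [187.9 229.8] (178, 214, 20, 32) ((187.66201782226562, 228.594970703125), 16.808879852294922)
((187.5654754638672, 228.61769104003906), (9.844453811645508, 33.44590377807617), 22.249025344848633)
side wide 97.0 147.0 [252.  220.6] (244, 215, 17, 12) ((252.0, 220.5), 8.381627082824707)
side ball 100.0 353.0 [306.4 196.4] (290, 190, 32, 19) ((305.5, 196.0), 16.620868682861328)
side bush 84.0 75.0 [213.5 200.2] (208, 196, 12, 12) ((213.86697387695312, 201.5366973876953), 6.850616931915283)
side bolt 91.0 206.5 [343.3 253.8] (321, 248, 41, 11) ((341.04998779296875, 254.5), 20.106142044067383)
((341.0, 253.0), (10.0, 40.0), 90.0)
```

View pics/parts.png

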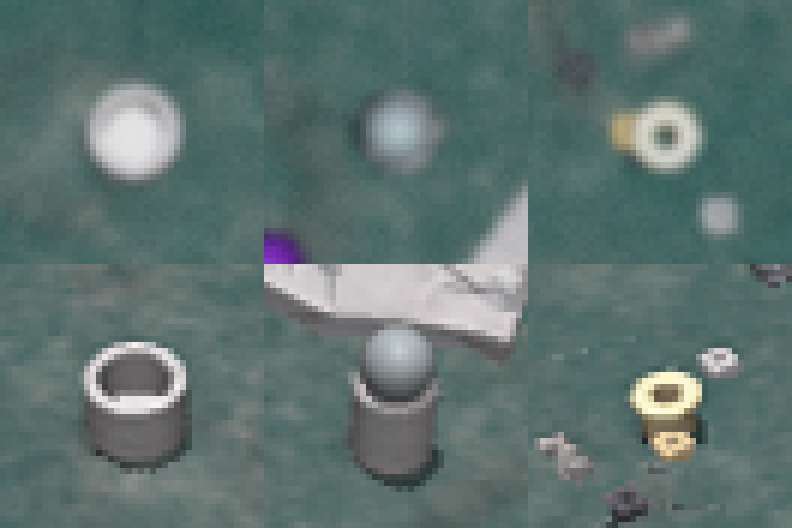

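```bash
python3 - <<'E'
from h import *
t=load("top0");s=load("side0")
def go(k,a,b,z):
    x,r=tri((t,s),(a,b)); print(k,"tri",np.round(x*1e3,1),"res",np.round(np.array(r)*1e3,1),"top@z",np.round(onz(t,[a],z)[0]*1e3,1),"side@z",np.round(onz(s,[b],z)[0]*1e3,1))
go("wide rim",(251.8,179.4),(252,220.4),.026)
go("ball",(238.2,225.3),(304.75,206.3),.043)
go("bush top",(297.7,162.1),(213.8,199.1),.018)
# bolt ends
from itertools import chain
for nm,f,roi in(("top",t,(174,208,206,252)),("side",s,(315,240,368,268))):
    Rc=f["pixels"][...,2].astype(int);bg=np.median(Rc[roi[1]:roi[3],roi[0]:roi[2]])
    c=blobs(((Rc>bg+30)*255).astype(np.uint8),roi)[0]
    w=onz(f,c.reshape(-1,2),.009)[:,:2]*1000
    print(nm,cv2.minAreaRect(w.astype(np.float32)))
    rr=cv2.minAreaRect(w.astype(np.float32)); print(np.round(cv2.boxPoints(rr)).tolist())
for nm,f,z in(("top",t,.0085),("side",s,.0085)):
    h=cv2.cvtColor(f["pixels"],cv2.COLOR_BGR2HSV)
    m=((h[...,1]>150)&((h[...,0]<8)|(h[...,0]>172))).astype(np.uint8)*255
    c=blobs(m,(160,180,330,300))[0]; w=onz(f,c.reshape(-1,2),z)[:,:2]*1000
    print("marker",cv2.minAreaRect(w.astype(np.float32)))
E
```

```text
wide rim tri [578.5 -32.6  29.4] res [0.9 0.9] top@z [579.7 -33.   26. ] side@z [576.3 -35.2  26. ]
ball tri [463.3   1.3  49. ] res [1. 1.] top@z [464.2   1.1  43. ] side@z [458.5  -3.4  43. ]
bush top tri [ 622.4 -149.5   20.8] res [1.4 1.4] top@z [ 624.1 -150.4   18. ] side@z [ 620.2 -151.7   18. ]
top ((458.1703796386719, 131.3279571533203), (26.003015518188477, 86.50748443603516), 68.64238739013672)
[[413.0, 135.0], [494.0, 103.0], [503.0, 128.0], [423.0, 159.0]]
side ((449.1064147949219, 124.64404296875), (27.466062545776367, 85.4016342163086), 61.54275131225586)
[[405.0, 133.0], [480.0, 92.0], [493.0, 116.0], [418.0, 157.0]]
marker ((548.0763549804688, 111.79095458984375), (15.623703002929688, 136.7445831298828), 5.440330505371094)
marker ((544.4407958984375, 110.07652282714844), (18.179983139038086, 143.7481689453125), 5.437747478485107)
```

```bash
cat >> h.py <<'E'
def to(x,y,z,head=None):
    """world TCP target -> shift along tool axes + rotvec, from the measured pose now; head = heading (deg) of jaw axis"""
    from station import ctrl
    s=ctrl.state(); Rt=R.from_quat(s["orientation"]); M=Rt.as_matrix()
    h0=np.degrees(np.arctan2(M[1,0],M[0,0]))
    if head is None: head=h0
    head=h0+((head-h0+90)%180-90)
    c,sn=np.cos(np.radians(head)),np.sin(np.radians(head))
    G=np.array([[c,0,-sn],[sn,0,c],[0,-1,0]])
    rv=(Rt.inv()*R.from_matrix(G)).as_rotvec()
    d=M.T@(np.array([x,y,z])-s["position"])
    print("t%.2f TCP %s head %.1f tilt-y %s w %.4f F %s j6 %.2f -> shift %s rot %s (|d| %.3f)"%(s["time"],np.round(s["position"],4),h0,np.round(M[:,1],3),s["width"],np.round(s["contact_force"],1),s["joint_pos"][5],np.round(d,4),np.round(rv,3),np.linalg.norm(d)))
E
python3 -c "
from h import *
to(.578,-.034,.12,90)
to(.578,-.034,.12,0)"
```

```text
t0.10 TCP [ 0.1465 -0.5039  0.2308] head -73.8 tilt-y [-0.     0.001 -1.   ] w 0.0852 F [1.  0.4 0.2] j6 -0.22 -> shift [-0.3307  0.1113  0.5455] rot [-0.     0.283 -0.001] (|d| 0.648)
t0.10 TCP [ 0.1465 -0.5039  0.2308] head -73.8 tilt-y [-0.     0.001 -1.   ] w 0.0852 F [1.  0.4 0.2] j6 -0.22 -> shift [-0.3307  0.1113  0.5455] rot [-1.000e-03 -1.288e+00 -1.000e-03] (|d| 0.648)
```

Request:
apply_moves(
  rows=[
    [[-0.33, 0.11, 0.545, 0, -1.288, 0, 0.3], [-0.33, 0.11, 0.545, 0, -1.288, 0, 0.3], [-0.33, 0.11, 0.545, 0, -1.288, 0, 0.3], [-0.33, 0.11, 0.545, 0, -1.288, 0, 0.3], [-0.33, 0.11, 0.545, 0, -1.288, 0, 0.3]],
  ],
)

```text
time: 0.6
position: [0.3141, -0.321, 0.1883]
orientation: [-0.682, 0.186, -0.186, 0.683]
contact_force: [0.9, -0.7, 0.0]
width: 0.0591
```

```bash
python3 -c "
from h import *
to(.578,-.034,.12,0)"
```

```text
t0.60 TCP [ 0.3141 -0.321   0.1883] head -30.5 tilt-y [ 0.     0.001 -1.   ] w 0.0591 F [ 0.9 -0.7  0. ] j6 -0.53 -> shift [0.0818 0.0686 0.3812] rot [-0.001 -0.532 -0.   ] (|d| 0.396)
```

Request:
apply_moves(
  rows=[
    [[0.082, 0.068, 0.381, 0, -0.532, 0, 0.3], [0.082, 0.068, 0.381, 0, -0.532, 0, 0.3], [0.082, 0.068, 0.381, 0, -0.532, 0, 0.3], [0.082, 0.068, 0.381, 0, -0.532, 0, 0.3], [0.082, 0.068, 0.381, 0, -0.532, 0, 0.3]],
  ],
)

```text
time: 1.1
position: [0.4808, -0.1394, 0.1455]
orientation: [-0.707, -0.001, 0.001, 0.707]
contact_force: [-0.8, -1.2, 0.6]
width: 0.0596
```

```bash
python3 -c "
from h import *
to(.578,-.034,.07,0)"
```

```text
t1.10 TCP [ 0.4808 -0.1394  0.1455] head 0.1 tilt-y [-0.     0.001 -1.   ] w 0.0596 F [-0.8 -1.2  0.6] j6 -0.52 -> shift [0.0975 0.0756 0.1051] rot [-0.001  0.002 -0.   ] (|d| 0.162)
```

Request:
apply_moves(
  rows=[
    [[0.0975, 0.0755, 0.105, 0, 0, 0, 0.3], [0.0975, 0.0755, 0.105, 0, 0, 0, 0.3], [0.0975, 0.0755, 0.105, 0, 0, 0, 0.3], [0.0975, 0.0755, 0.105, 0, 0, 0, 0.3], [0.0975, 0.0755, 0.105, 0, 0, 0, 0.3]],
  ],
)

```text
time: 1.6
position: [0.5778, -0.0329, 0.0687]
orientation: [-0.707, -0.001, 0.003, 0.708]
contact_force: [-0.1, -0.4, 0.5]
width: 0.0598
```

```bash
python3 -c "
from h import *
to(.578,-.034,.01,0)
t=snap('top','1');s=snap('side','1')
to(.578,-.034,.01,0)
a=t['pixels'][140:220,190:310];b=s['pixels'][140:260,190:320]
cv2.imwrite('pics/v1.png',np.hstack([cv2.resize(a,(400,267)),cv2.resize(b,(290,267))]))
print(proj(t,[[.578,-.034,.07]]),proj(s,[[.578,-.034,.07]]))
"
```

```text
t1.60 TCP [ 0.5778 -0.0329  0.0687] head 0.3 tilt-y [-0.002  0.001 -1.   ] w 0.0598 F [-0.1 -0.4  0.5] j6 -0.26 -> shift [ 0.0003  0.0587 -0.0012] rot [-0.001  0.005 -0.002] (|d| 0.059)
t1.70 TCP [ 0.5777 -0.035   0.0705] head 0.1 tilt-y [ 0.     0.001 -1.   ] w 0.0598 F [ 0.2 -0.3  0. ] j6 -0.27 -> shift [0.0003 0.0605 0.001 ] rot [-0.001  0.002  0.   ] (|d| 0.061)
[[251.85474238 177.78176998]] [[251.15474546 206.33021077]]
```

View pics/v1.png

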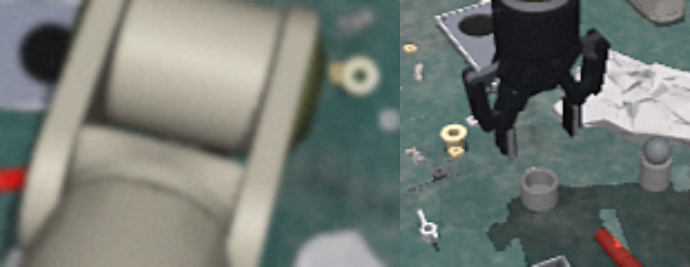

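The side view shows the open fingers straddling the cup. The tip midpoint is about (253,205), against a predicted (251,206), so the side camera agrees with the arm to about 2 px. I'll descend and grip.

Request:
apply_moves(
  rows=[
    [[0, 0.04, 0.001, 0, 0, 0, 0.3], [0, 0.0605, 0.001, 0, 0, 0, 0.3], [0, 0.0605, 0.001, 0, 0, 0, 0.3], [0, 0.0605, 0.001, 0, 0, 0, 0.6], [0, 0.0605, 0.001, 0, 0, 0, 0.8]],
  ],
)

```text
time: 2.2
position: [0.5786, -0.035, 0.0125]
orientation: [0.707, 0.002, 0.001, -0.707]
contact_force: [-2.2, -0.9, 1.9]
width: 0.0353
```

Request:
apply_moves(
  rows=[
    [[0, 0, 0, 0, 0, 0, 0.9], [0, 0, 0, 0, 0, 0, 0.9], [0, 0, 0, 0, 0, 0, 0.9]],
  ],
)

```text
time: 2.5
position: [0.5788, -0.035, 0.013]
orientation: [0.707, 0.002, 0.001, -0.707]
contact_force: [-0.7, 1.1, -0.7]
width: 0.0352
```

```bash
python3 -c "
from h import *
to(.5088,-.3380,.08,0)"
```

```text
t2.50 TCP [ 0.5788 -0.035   0.013 ] head 0.1 tilt-y [ 0.004 -0.001 -1.   ] w 0.0352 F [-0.7  1.1 -0.7] j6 -0.26 -> shift [-0.0701 -0.067  -0.3029] rot [0.001 0.001 0.004] (|d| 0.318)
```

```bash
python3 -c "
from h import *
s=snap('side','2')
cv2.imwrite('pics/v2.png',cv2.resize(s['pixels'][150:270,190:330],(700,600),interpolation=cv2.INTER_CUBIC))
"
```

```text
(no output)
```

View pics/v2.png

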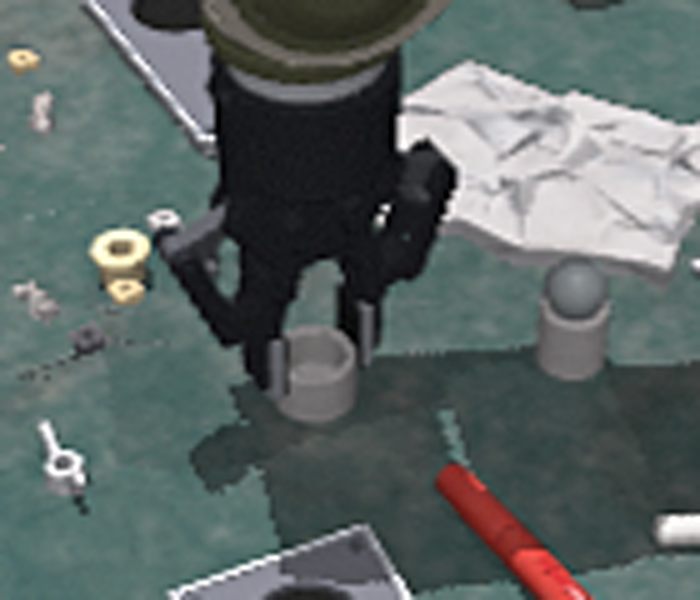

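The cup's rim centre (about 253.6,220.4 px) lies between the pads. The width reads 35 mm rather than 38, so I'll lift a little and check that the cup follows.

Request:
apply_moves(
  rows=[
    [[0, -0.03, 0, 0, 0, 0, 0.9], [0, -0.06, 0, 0, 0, 0, 0.9], [0, -0.067, 0, 0, 0, 0, 0.9]],
  ],
)

```text
time: 2.85
position: [0.5798, -0.0352, 0.0829]
orientation: [0.708, 0.004, 0.002, -0.706]
contact_force: [-0.4, 0.4, -0.7]
width: 0.0353
```

```bash
python3 -c "
from h import *
s=snap('side','3')
to(.5088,-.3380,.08,0)
cv2.imwrite('pics/v3.png',cv2.resize(s['pixels'][130:250,190:330],(700,600),interpolation=cv2.INTER_CUBIC))
"
```

```text
t2.90 TCP [ 0.5795 -0.0351  0.0823] head 0.1 tilt-y [ 0.008 -0.002 -1.   ] w 0.0351 F [0.9 0.3 0.5] j6 -0.26 -> shift [-0.0712  0.0023 -0.3028] rot [0.002 0.002 0.008] (|d| 0.311)
```

View pics/v3.png

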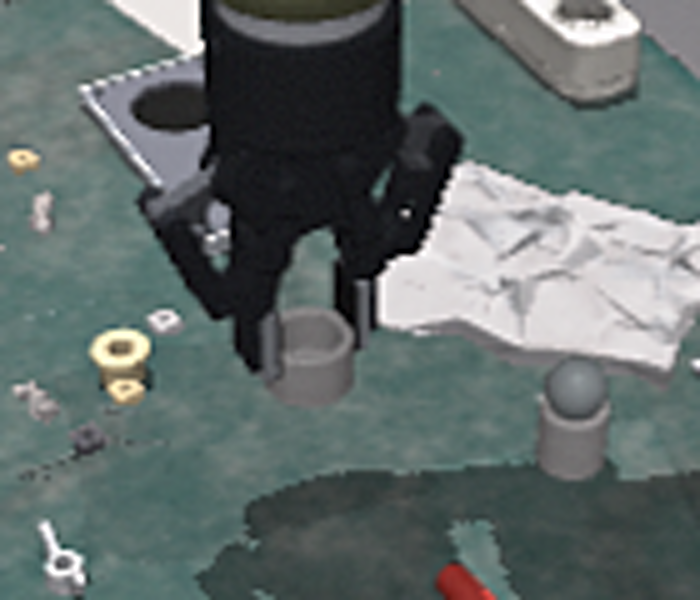

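Request:
apply_moves(
  rows=[
    [[-0.07, 0, -0.303, 0, 0, 0, 0.9], [-0.07, 0, -0.303, 0, 0, 0, 0.9], [-0.07, 0, -0.303, 0, 0, 0, 0.9], [-0.07, 0, -0.303, 0, 0, 0, 0.9], [-0.07, 0, -0.303, 0, 0, 0, 0.9]],
  ],
)

```text
time: 3.4
position: [0.5222, -0.2803, 0.0804]
orientation: [0.707, 0.003, 0.002, -0.707]
contact_force: [1.3, -0.7, -1.5]
width: 0.0353
```

Request:
apply_moves(
  rows=[
    [[0, 0, -0.07, 0, 0, 0, 0.9], [0, 0, -0.07, 0, 0, 0, 0.9]],
  ],
)

```text
time: 3.6
position: [0.5207, -0.3541, 0.0787]
orientation: [-0.707, -0.001, -0.002, 0.707]
contact_force: [0.8, 1.1, -1.1]
width: 0.0348
```

```bash
python3 -c "
from h import *
to(.5088,-.3380,.025,0)"
```

```text
t3.60 TCP [ 0.5207 -0.3541  0.0787] head -0.1 tilt-y [ 0.005 -0.    -1.   ] w 0.0348 F [ 0.8  1.1 -1.1] j6 -0.78 -> shift [-0.0122  0.0537  0.016 ] rot [-0.    -0.002  0.005] (|d| 0.057)
```

Request:
apply_moves(
  rows=[
    [[-0.012, 0, 0.016, 0, 0, 0, 0.9], [-0.012, 0.02, 0.016, 0, 0, 0.005, 0.9], [-0.012, 0.04, 0.016, 0, 0, 0.005, 0.9], [-0.012, 0.05, 0.016, 0, 0, 0.005, 0.9]],
  ],
)

```text
time: 4.0
position: [0.5079, -0.337, 0.0257]
orientation: [-0.706, 0.002, 0.0, 0.708]
contact_force: [0.8, -0.3, -0.8]
width: 0.0349
```

```bash
python3 -c "
from h import *
to(.5088,-.3380,.0175,0)
s=snap('side','4');t=snap('top','4')
to(.5088,-.3380,.0175,0)
cv2.imwrite('pics/v4.png',np.hstack([cv2.resize(s['pixels'][110:190,180:280],(400,320),interpolation=cv2.INTER_CUBIC),cv2.resize(t['pixels'][170:250,310:410],(400,320),interpolation=cv2.INTER_CUBIC)]))
"
```

```text
t4.00 TCP [ 0.5079 -0.337   0.0257] head -0.1 tilt-y [-0.003  0.003 -1.   ] w 0.0349 F [ 0.8 -0.3 -0.8] j6 -0.78 -> shift [ 0.0009  0.0082 -0.001 ] rot [-0.003 -0.002 -0.003] (|d| 0.008)
t4.10 TCP [ 0.5082 -0.3372  0.0265] head -0.1 tilt-y [-0.003  0.003 -1.   ] w 0.0351 F [ 0.8  0.5 -0.7] j6 -0.78 -> shift [ 0.0007  0.009  -0.0008] rot [-0.003 -0.002 -0.003] (|d| 0.009)
```

View pics/v4.png

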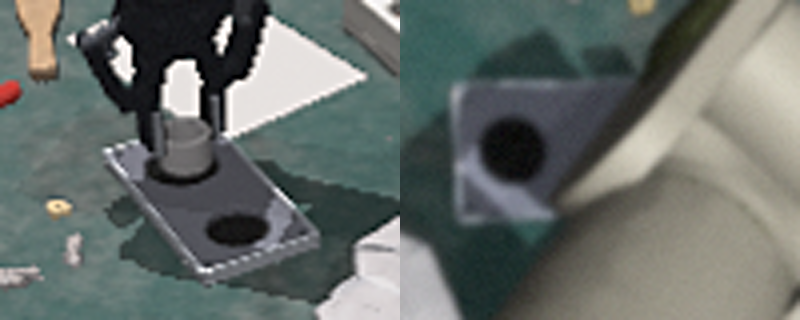

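The side view shows the cup over the larger pocket (centre about (226,150) px in the full frame), with a dark margin on both sides. I'll lower it and release.

Request:
apply_moves(
  rows=[
    [[0, 0.005, -0.001, 0, 0, 0, 0.9], [0, 0.009, -0.001, 0, 0, 0, 0.9], [0, 0.0095, -0.001, 0, 0, 0, 0.9]],
  ],
)

```text
time: 4.4
position: [0.5081, -0.3381, 0.0167]
orientation: [-0.706, 0.002, 0.0, 0.708]
contact_force: [0.3, -0.1, -1.1]
width: 0.0356
```

Request:
apply_moves(
  rows=[
    [[0, 0, 0, 0, 0, 0, 0.4], [0, 0, 0, 0, 0, 0, 0.4], [0, 0, 0, 0, 0, 0, 0.4], [0, -0.03, 0, 0, 0, 0, 0.4], [0, -0.06, 0, 0, 0, 0, 0.4]],
  ],
)

```text
time: 4.9
position: [0.508, -0.338, 0.0772]
orientation: [-0.706, 0.002, 0.001, 0.709]
contact_force: [0.4, 0.9, 0.0]
width: 0.0516
```

```bash
python3 -c "
from h import *
to(.463,0,.11,-90)"
```

```text
t4.90 TCP [ 0.508  -0.338   0.0772] head -0.1 tilt-y [-0.004  0.004 -1.   ] w 0.0516 F [0.4 0.9 0. ] j6 -0.78 -> shift [-0.0458 -0.0313  0.3381] rot [ 0.     1.569 -0.006] (|d| 0.343)
```

Request:
apply_moves(
  rows=[
    [[-0.046, -0.03, 0.338, 0, 1.569, 0, 0.4], [-0.046, -0.03, 0.338, 0, 1.569, 0, 0.4], [-0.046, -0.03, 0.338, 0, 1.569, 0, 0.4], [-0.046, -0.03, 0.338, 0, 1.569, 0, 0.4], [-0.046, -0.03, 0.338, 0, 1.569, 0, 0.4]],
  ],
)

```text
time: 5.4
position: [0.4754, -0.0942, 0.1003]
orientation: [-0.658, 0.259, -0.256, 0.659]
contact_force: [1.1, 0.3, 0.2]
width: 0.0513
```

```bash
python3 -c "
from h import *
to(.4637,.0005,.11,-90)"
```

```text
t5.40 TCP [ 0.4754 -0.0942  0.1003] head -42.7 tilt-y [-0.003  0.003 -1.   ] w 0.0513 F [1.1 0.3 0.2] j6 0.30 -> shift [-0.0728 -0.0094  0.0617] rot [ 0.002  0.826 -0.004] (|d| 0.096)
```

Request:
apply_moves(
  rows=[
    [[-0.073, -0.009, 0.062, 0, 0.826, 0, 0.4], [-0.073, -0.009, 0.062, 0, 0.826, 0, 0.4], [-0.073, -0.009, 0.062, 0, 0.826, 0, 0.4], [-0.073, -0.009, 0.062, 0, 0.826, 0, 0.4], [-0.073, -0.009, 0.062, 0, 0.826, 0, 0.4]],
  ],
)

```text
time: 5.9
position: [0.4638, 0.0014, 0.11]
orientation: [-0.526, 0.473, -0.471, 0.527]
contact_force: [-0.3, 0.1, -0.2]
width: 0.0513
```

Request:
apply_moves(
  rows=[
    [[0, 0, 0, 0, 0.12, 0, 0.4], [0, 0, 0, 0, 0.12, 0, 0.4]],
  ],
)

```text
time: 6.1
position: [0.464, 0.0014, 0.1104]
orientation: [-0.497, 0.504, -0.502, 0.497]
contact_force: [-0.0, 0.1, 0.1]
width: 0.0508
```

```bash
python3 -c "
from h import *
s=snap('side','5');t=snap('top','5')
to(.4637,.0005,.06,-90)
print(proj(s,[.4637,.0005,.11]))
cv2.imwrite('pics/v5.png',np.hstack([cv2.resize(s['pixels'][140:240,250:370],(384,320),interpolation=cv2.INTER_CUBIC),cv2.resize(t['pixels'][170:250,310:410],(400,320),interpolation=cv2.INTER_CUBIC)]))
"
```

```text
t6.20 TCP [0.4639 0.0013 0.1102] head -90.4 tilt-y [-0.002  0.003 -1.   ] w 0.0511 F [ 0.2  0.2 -0.5] j6 1.33 -> shift [ 0.001   0.0502 -0.0001] rot [ 0.002 -0.008 -0.003] (|d| 0.050)
[[305.95125264 184.82247866]]
```

View pics/v5.png

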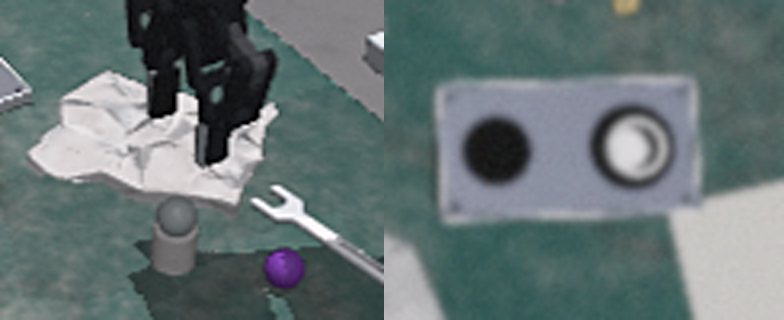

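```bash
python3 -c "
from h import *
s=load('side5');t=load('top5')
print('ball pred',proj(s,[[.464,.001,.043],[.454,.001,.043],[.464,.011,.043],[.464,.001,.053]]))
print('tips', proj(s,[[.464,.0265,.113],[.464,-.024,.113]]))
cv2.imwrite('pics/v5b.png',cv2.resize(s['pixels'][150:240,270:350],(640,600)[::1],interpolation=cv2.INTER_NEAREST))
R_=t['pixels'][...,2].astype(int)
for th in (90,110,130,150):
  for c in blobs(((R_>th)*255).astype(np.uint8),(357,195,384,220),40)[:1]:
    (u,v),r=cv2.minEnclosingCircle(c); print(th,u,v,r,onz(t,[(u,v)],.03))
"
```

```text
ball pred [[303.78084072 208.24978603]
 [307.51505631 206.82339823]
 [306.2439472  210.91873393]
 [304.09293411 204.93013493]]
tips [[312.84130349 190.65187111]
 [299.69549646 177.54403249]]
90 370.0 207.0 17.691905975341797 [[ 0.50649113 -0.32875873  0.03      ]]
110 370.0 207.0 17.691905975341797 [[ 0.50649113 -0.32875873  0.03      ]]
130 372.5769348144531 206.42308044433594 7.588813781738281 [[ 0.50786466 -0.33532338  0.03      ]]
150 372.8636474609375 206.13636779785156 7.188520431518555 [[ 0.50857658 -0.336074    0.03      ]]
```

View pics/v5b.png

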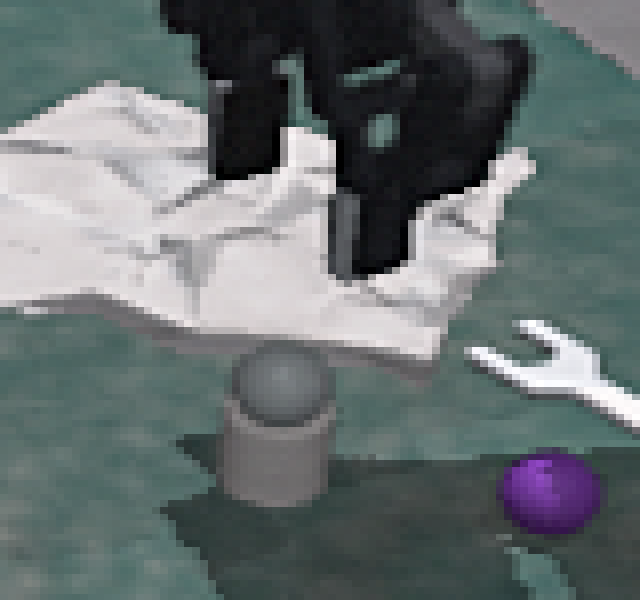

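The ball, at (305,207) px in the side view, lines up with the finger midpoint to about 2 mm. The top view shows the wide cup standing inside the larger pocket at about (372.5,206). Next I'll descend to grip the ball at its equator, above the rim.

Request:
apply_moves(
  rows=[
    [[0.001, 0.03, 0.001, 0, 0, 0, 0.4], [0.001, 0.06, 0.001, 0, 0, 0, 0.4], [0.001, 0.0735, 0.001, 0, 0, 0, 0.4], [0.001, 0.0735, 0.001, 0, 0, 0, 0.4], [0.001, 0.0735, 0.001, 0, 0, 0, 0.4]],
  ],
)

```text
time: 6.7
position: [0.4651, 0.0004, 0.0372]
orientation: [-0.498, 0.503, -0.501, 0.499]
contact_force: [0.4, 0.1, 0.9]
width: 0.0509
```

```bash
python3 -c "
from h import *
to(.4645,.001,.0365,-90)
s=snap('side','6')
cv2.imwrite('pics/v6.png',cv2.resize(s['pixels'][150:240,270:350],(640,600)[::1],interpolation=cv2.INTER_NEAREST))
"
```

```text
t6.70 TCP [4.651e-01 4.000e-04 3.720e-02] head -90.4 tilt-y [-0.001  0.003 -1.   ] w 0.0509 F [0.4 0.1 0.9] j6 1.32 -> shift [-0.0006  0.0007 -0.0006] rot [ 0.001 -0.006 -0.003] (|d| 0.001)
```

View pics/v6.png

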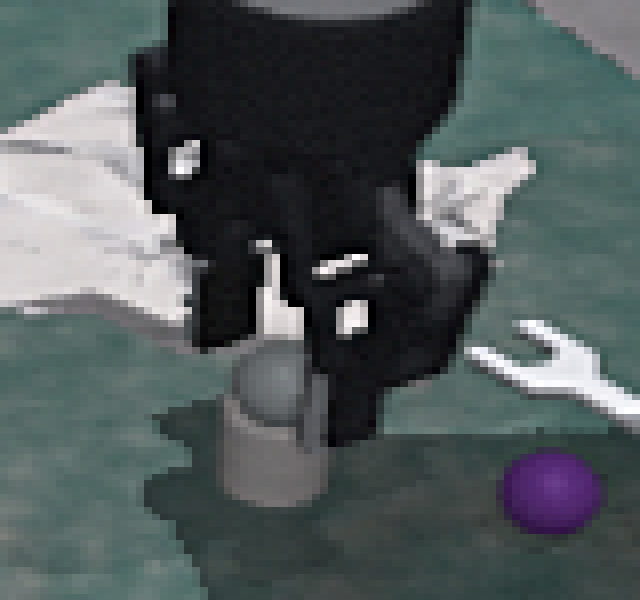

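Request:
apply_moves(
  rows=[
    [[0, 0, 0, 0, 0, 0, 0.7], [0, 0, 0, 0, 0, 0, 0.9], [0, 0, 0, 0, 0, 0, 0.9], [0, 0, 0, 0, 0, 0, 0.9]],
  ],
)

```text
time: 7.15
position: [0.466, 0.0004, 0.0385]
orientation: [-0.497, 0.502, -0.502, 0.499]
contact_force: [-0.5, 1.8, 7.3]
width: 0.0258
```

Request:
apply_moves(
  rows=[
    [[0, -0.015, 0, 0, 0, 0, 0.9], [0, -0.04, 0, 0, 0, 0, 0.9], [0, -0.045, 0, 0, 0, 0, 0.9]],
  ],
)

```text
time: 7.45
position: [0.467, 0.0, 0.0855]
orientation: [0.497, -0.5, 0.503, -0.5]
contact_force: [0.5, -0.8, -1.0]
width: 0.0254
```

```bash
python3 -c "
from h import *
s=snap('side','7')
to(.508,-.337,.085,-90)
cv2.imwrite('pics/v7.png',cv2.resize(s['pixels'][140:240,260:360],(600,600)[::1],interpolation=cv2.INTER_NEAREST))
"
```

```text
t7.50 TCP [4.668e-01 1.000e-04 8.510e-02] head -90.4 tilt-y [ 0.005  0.001 -1.   ] w 0.0255 F [-0.   0.1 -1. ] j6 1.32 -> shift [ 3.368e-01 -1.000e-04  4.330e-02] rot [-0.005 -0.006 -0.001] (|d| 0.340)
```

View pics/v7.png

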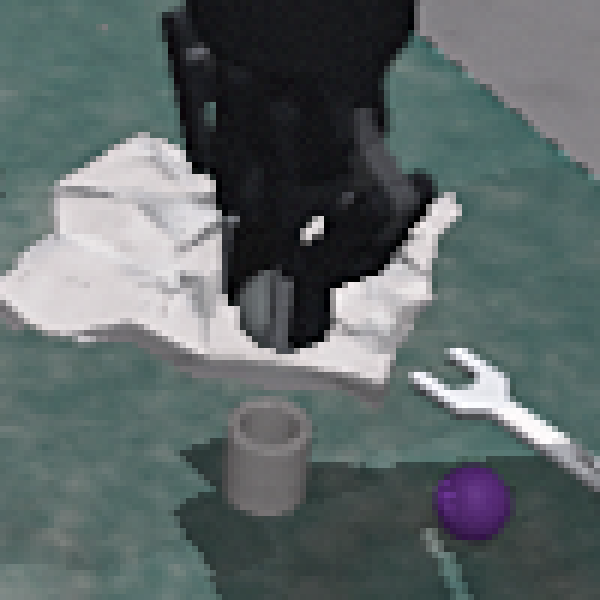

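The ball is held between the pads at about (306,192) px, and the tall cup is left standing at (305,215). Now I'll carry the ball to the wide cup.

Request:
apply_moves(
  rows=[
    [[0.05, 0, 0.006, 0, 0, 0, 0.9], [0.1, 0, 0.013, 0, 0, 0, 0.9], [0.15, 0, 0.02, 0, 0, 0, 0.9], [0.2, 0, 0.026, 0, 0, 0, 0.9], [0.25, 0, 0.032, 0, 0, 0, 0.9]],
  ],
)

```text
time: 8.0
position: [0.4965, -0.2497, 0.0838]
orientation: [0.497, -0.501, 0.502, -0.5]
contact_force: [0.3, -0.0, -0.6]
width: 0.0254
```

```bash
python3 -c "
from h import *
to(.508,-.337,.075,-90)
"
```

```text
t8.00 TCP [ 0.4965 -0.2497  0.0838] head -90.4 tilt-y [ 0.004  0.002 -1.   ] w 0.0254 F [ 0.3 -0.  -0.6] j6 0.90 -> shift [0.0873 0.0086 0.0121] rot [-0.004 -0.006 -0.002] (|d| 0.089)
```

Request:
apply_moves(
  rows=[
    [[0.04, 0, 0.006, 0, 0, 0, 0.9], [0.075, 0, 0.012, 0, 0, 0, 0.9], [0.0873, 0.0086, 0.0121, 0, 0, 0, 0.9], [0.0873, 0.0086, 0.0121, 0, 0, 0, 0.9], [0.0873, 0.0086, 0.0121, 0, 0, 0, 0.9]],
  ],
)

```text
time: 8.5
position: [0.5076, -0.3355, 0.074]
orientation: [-0.497, 0.502, -0.501, 0.5]
contact_force: [0.3, 0.7, -1.2]
width: 0.0257
```

```bash
python3 -c "
from h import *
to(.508,-.337,.045,-90)
s=snap('side','8')
to(.508,-.337,.045,-90)
cv2.imwrite('pics/v8.png',cv2.resize(s['pixels'][100:180,180:280],(750,600)[::1],interpolation=cv2.INTER_NEAREST))
"
```

```text
t8.50 TCP [ 0.5076 -0.3355  0.074 ] head -90.3 tilt-y [ 0.002  0.004 -1.   ] w 0.0257 F [ 0.3  0.7 -1.2] j6 0.80 -> shift [0.0016 0.029  0.0003] rot [-0.002 -0.006 -0.004] (|d| 0.029)
t8.55 TCP [ 0.508  -0.3353  0.0746] head -90.3 tilt-y [ 0.003  0.003 -1.   ] w 0.0257 F [-0.3 -0.3 -1. ] j6 0.80 -> shift [ 0.0018  0.0296 -0.    ] rot [-0.003 -0.005 -0.003] (|d| 0.030)
```

View pics/v8.png

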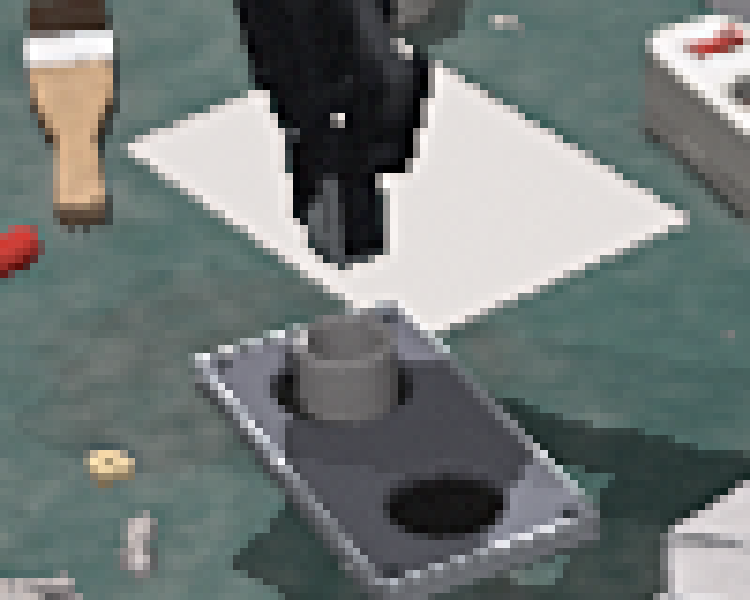

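```bash
python3 -c "
from h import *
s=load('side8')
print(onz(s,[[224.7,130.8]],.080),onz(s,[[225.8,144.8]],.030), proj(s,[[.508,-.335,.08],[.498,-.335,.08],[.508,-.325,.08],[.508,-.335,.09]]))
"
```

```text
[[ 0.50653379 -0.33262507  0.08      ]] [[ 0.50365363 -0.33935667  0.03      ]] [[223.85695541 130.53889358]
 [227.19035908 129.63342256]
 [225.34789101 132.20915562]
 [223.61533529 127.34436964]]
```

Request:
apply_moves(
  rows=[
    [[0.003, 0.015, -0.001, 0, 0, 0, 0.9], [0.003, 0.03, -0.001, 0, 0, 0, 0.9], [0.003, 0.03, -0.001, 0, 0, 0, 0.9]],
  ],
)

```text
time: 8.85
position: [0.506, -0.3366, 0.0416]
orientation: [-0.497, 0.503, -0.499, 0.5]
contact_force: [-0.3, 0.7, -0.3]
width: 0.0253
```

```bash
python3 -c "
from h import *
s=snap('side','9');t=snap('top','9')
to(.507,-.3385,.0315,-90)
cv2.imwrite('pics/v9.png',cv2.resize(s['pixels'][110:170,190:265],(750,600)[::1],interpolation=cv2.INTER_NEAREST))
cv2.imwrite('pics/v9t.png',t['pixels'])
"
```

```text
t8.95 TCP [ 0.5069 -0.3378  0.044 ] head -90.3 tilt-y [ 0.002  0.004 -1.   ] w 0.0257 F [-0.4  0.4 -0.8] j6 0.79 -> shift [0.0007 0.0125 0.0001] rot [-0.002 -0.005 -0.004] (|d| 0.012)
```

View pics/v9.png

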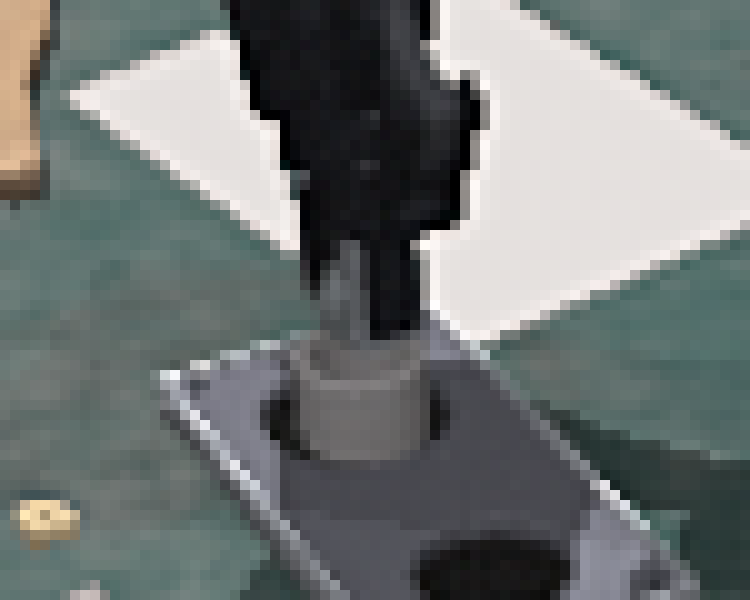

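```bash
python3 -c "
from h import *
s=load('side9')
print(proj(s,[[.507,-.338,.049],[.507,-.338,.030],[.507,-.338,.03+.0], [.507,-.345,.03]]))
"
```

```text
[[224.47910875 139.60093262]
 [224.91493077 145.3403631 ]
 [224.91493077 145.3403631 ]
 [223.91078402 144.15500933]]
```

Aligned: the rim is at (225.4,145) px and the ball at (225.7,140), each within about 1 px of prediction. I'll lower and let go.

Request:
apply_moves(
  rows=[
    [[0, 0.006, 0, 0, 0, 0, 0.9], [0, 0.012, 0, 0, 0, 0, 0.9], [0, 0.012, 0, 0, 0, 0, 0.9]],
  ],
)

```text
time: 9.25
position: [0.5068, -0.3376, 0.0314]
orientation: [-0.497, 0.502, -0.501, 0.5]
contact_force: [-0.3, -0.6, -1.1]
width: 0.0256
```

```bash
python3 -c "
from h import *
to(.507,-.338,.0315,-90)
"
```

```text
t9.25 TCP [ 0.5068 -0.3376  0.0314] head -90.3 tilt-y [ 0.002  0.005 -1.   ] w 0.0256 F [-0.3 -0.6 -1.1] j6 0.79 -> shift [ 0.0004 -0.0001  0.0002] rot [-0.002 -0.005 -0.005] (|d| 0.000)
```

Request:
apply_moves(
  rows=[
    [[0, 0, 0, 0, 0, 0, 0.65], [0, 0, 0, 0, 0, 0, 0.6], [0, 0, 0, 0, 0, 0, 0.5], [0, 0, 0, 0, 0, 0, 0.45], [0, 0, 0, 0, 0, 0, 0.45]],
  ],
)

```text
time: 9.75
position: [0.5069, -0.3376, 0.0315]
orientation: [-0.497, 0.502, -0.501, 0.5]
contact_force: [0.1, -0.1, -0.3]
width: 0.0469
```

```bash
python3 -c "
from h import *
s=snap('side','10')
to(.507,-.338,.11,-90)
cv2.imwrite('pics/v10.png',cv2.resize(s['pixels'][110:170,190:265],(750,600)[::1],interpolation=cv2.INTER_NEAREST))
"
```

```text
t9.80 TCP [ 0.5068 -0.3376  0.0314] head -90.3 tilt-y [ 0.002  0.005 -1.   ] w 0.0467 F [ 0.3 -0.1 -0.9] j6 0.79 -> shift [ 0.     -0.0786  0.0003] rot [-0.002 -0.005 -0.005] (|d| 0.079)
```

View pics/v10.png

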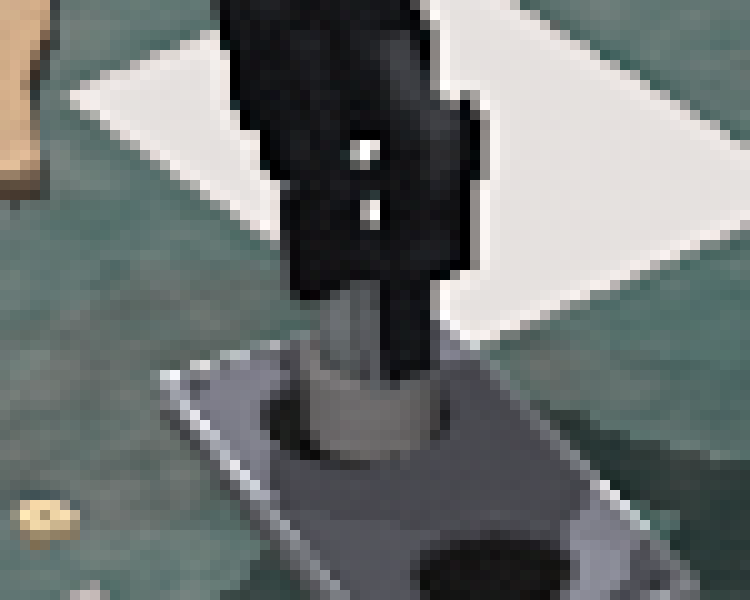

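Request:
apply_moves(
  rows=[
    [[0, -0.01, 0, 0, 0, 0, 0.45], [0, -0.025, 0, 0, 0, 0, 0.4], [0, -0.05, 0, 0, 0, 0, 0.4], [0, -0.079, 0, 0, 0, 0, 0.4]],
  ],
)

```text
time: 10.2
position: [0.5066, -0.3379, 0.1122]
orientation: [-0.497, 0.502, -0.501, 0.5]
contact_force: [-0.9, -0.3, 0.8]
width: 0.0514
```

```bash
python3 -c "
from h import *
s=snap('side','11')
to(.623,-.150,.10,0)
cv2.imwrite('pics/v11.png',cv2.resize(s['pixels'][110:170,190:265],(750,600)[::1],interpolation=cv2.INTER_NEAREST))
"
```

```text
t10.25 TCP [ 0.5083 -0.3395  0.1179] head -90.3 tilt-y [ 0.008 -0.002 -1.   ] w 0.0513 F [ 1.  -1.5  5.6] j6 0.79 -> shift [-0.19    0.0185  0.1136] rot [-0.008  1.566 -0.005] (|d| 0.222)
```

View pics/v11.png

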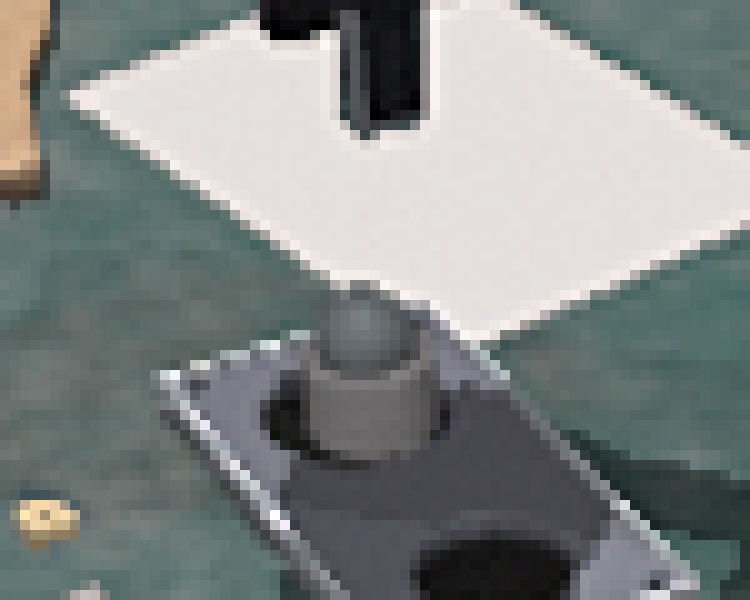

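The ball sits on the wide cup's mouth: ball at about (226,143) px, cup at (226.5,147). Next is the bushing, with the jaws along world x so they stay clear of the small yellow nut at its +y side. I'll turn through the negative direction to stay within joint 6's range.

Request:
apply_moves(
  rows=[
    [[-0.19, 0.018, 0.114, 0, -1.575, 0, 0.4], [-0.19, 0.018, 0.114, 0, -1.575, 0, 0.4], [-0.19, 0.018, 0.114, 0, -1.575, 0, 0.4], [-0.19, 0.018, 0.114, 0, -1.575, 0, 0.4], [-0.19, 0.018, 0.114, 0, -1.575, 0, 0.4]],
  ],
)

```text
time: 10.75
position: [0.6251, -0.1462, 0.1017]
orientation: [-0.648, 0.279, -0.282, 0.65]
contact_force: [-0.1, -0.7, -0.7]
width: 0.0512
```

```bash
python3 -c "
from h import *
to(.623,-.150,.09,0)"
```

```text
t10.75 TCP [ 0.6251 -0.1462  0.1017] head -46.8 tilt-y [ 0.005  0.    -1.   ] w 0.0512 F [-0.1 -0.7 -0.7] j6 0.40 -> shift [ 0.0013  0.0117 -0.0042] rot [-0.002 -0.816  0.005] (|d| 0.013)
```

Request:
apply_moves(
  rows=[
    [[0.001, 0.012, -0.004, 0, -0.816, 0.005, 0.4], [0.001, 0.012, -0.004, 0, -0.816, 0.005, 0.4], [0.001, 0.012, -0.004, 0, -0.816, 0.005, 0.4], [0.001, 0.012, -0.004, 0, -0.816, 0.005, 0.4], [0.001, 0.012, -0.004, 0, -0.816, 0.005, 0.4]],
  ],
)

```text
time: 11.25
position: [0.6233, -0.1498, 0.0911]
orientation: [-0.706, 0.024, -0.025, 0.707]
contact_force: [0.3, -0.3, 0.7]
width: 0.0513
```

Request:
apply_moves(
  rows=[
    [[0, 0, 0, 0, -0.09, 0, 0.4], [0, 0, 0, 0, -0.09, 0, 0.4]],
  ],
)

```text
time: 11.45
position: [0.6237, -0.1499, 0.0926]
orientation: [-0.707, -0.009, 0.006, 0.707]
contact_force: [0.6, 0.1, 0.4]
width: 0.0514
```

```bash
python3 -c "
from h import *
s=snap('side','12');t=snap('top','12')
to(.623,-.150,.03,0)
print(proj(s,[[.623,-.15,.018],[.636,-.15,.018],[.61,-.15,.018]]))
cv2.imwrite('pics/v12.png',np.hstack([cv2.resize(s['pixels'][150:220,170:255],(485,400)[::1],interpolation=cv2.INTER_NEAREST),cv2.resize(t['pixels'][190:230,320:360],(300,400))]))
"
```

```text
t11.55 TCP [ 0.6235 -0.1499  0.0919] head 1.0 tilt-y [ 0.003  0.001 -1.   ] w 0.0513 F [0.6 0.  0.9] j6 -0.44 -> shift [-0.0007  0.0619 -0.0002] rot [-0.001  0.018  0.003] (|d| 0.062)
[[212.99383182 199.85923504]
 [207.96770712 201.55947904]
 [217.97102049 198.17565372]]
```

View pics/v12.png

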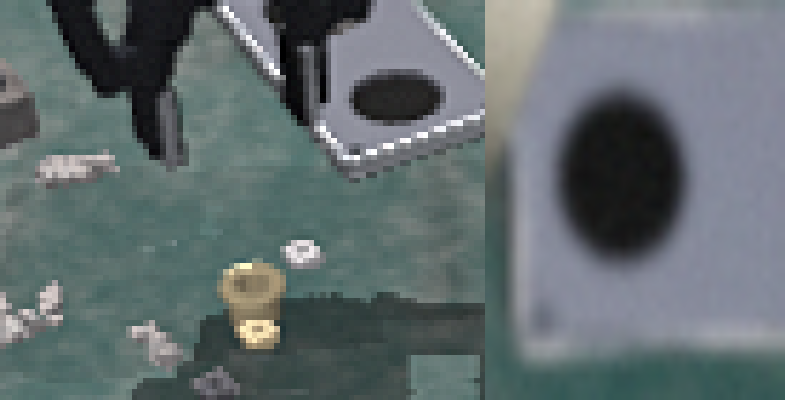

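Request:
apply_moves(
  rows=[
    [[0, 0.04, 0, 0, 0, 0, 0.4], [0, 0.07, 0, 0, 0, 0, 0.4], [0, 0.083, 0, 0, 0, 0, 0.4], [0, 0.083, 0, 0, 0, 0, 0.4], [0, 0.083, 0, 0, 0, 0, 0.6]],
  ],
)

```text
time: 12.05
position: [0.6245, -0.1501, 0.0104]
orientation: [-0.707, -0.008, 0.004, 0.707]
contact_force: [0.1, 0.5, -0.1]
width: 0.0374
```

Request:
apply_moves(
  rows=[
    [[0, 0, 0, 0, 0, 0, 0.75], [0, 0, 0, 0, 0, 0, 0.9], [0, 0, 0, 0, 0, 0, 0.9], [0, 0, 0, 0, 0, 0, 0.9]],
  ],
)

```text
time: 12.45
position: [0.6254, -0.1504, 0.0121]
orientation: [0.707, 0.009, -0.003, -0.707]
contact_force: [0.3, 0.0, 6.0]
width: 0.0231
```

```bash
python3 -c "
from h import *
to(.623,-.150,.08,0)
s=snap('side','13')
cv2.imwrite('pics/v13.png',cv2.resize(s['pixels'][150:220,170:255],(728,600)[::1],interpolation=cv2.INTER_NEAREST))
"
```

```text
t12.45 TCP [ 0.6254 -0.1504  0.0121] head 1.0 tilt-y [ 0.008 -0.001 -1.   ] w 0.0231 F [0.3 0.  6. ] j6 -0.44 -> shift [-0.0018 -0.068   0.0004] rot [0.001 0.017 0.008] (|d| 0.068)
```

View pics/v13.png

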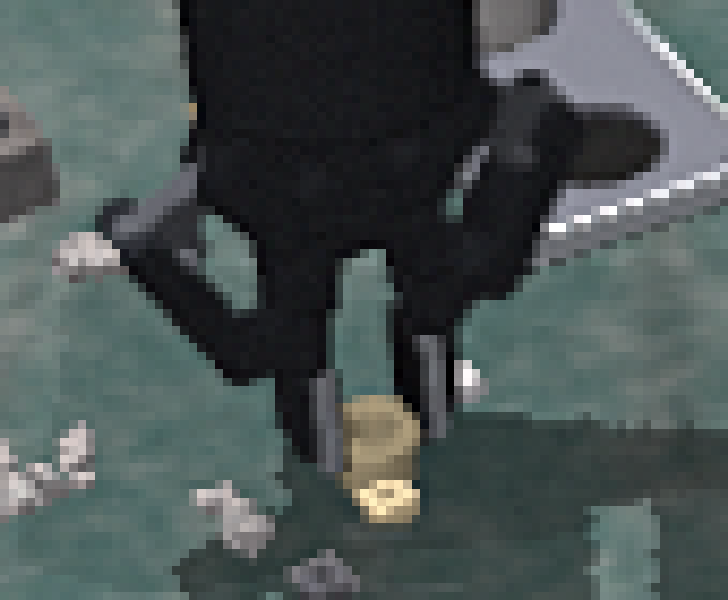

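Request:
apply_moves(
  rows=[
    [[0, -0.02, 0, 0, 0, 0, 0.9], [0, -0.05, 0, 0, 0, 0, 0.9], [0, -0.068, 0, 0, 0, 0, 0.9]],
  ],
)

```text
time: 12.8
position: [0.6255, -0.1506, 0.0826]
orientation: [0.708, 0.01, -0.002, -0.706]
contact_force: [0.1, -0.3, 0.4]
width: 0.0234
```

```bash
python3 -c "
from h import *
s=snap('side','14')
to(.507,-.2515,.08,0)
cv2.imwrite('pics/v14.png',cv2.resize(s['pixels'][150:220,170:255],(728,600)[::1],interpolation=cv2.INTER_NEAREST))
"
```

```text
t12.85 TCP [ 0.6265 -0.151   0.0852] head 1.0 tilt-y [ 0.014 -0.004 -1.   ] w 0.0232 F [0.7 0.1 2.5] j6 -0.44 -> shift [-0.1213  0.0039 -0.0984] rot [0.004 0.017 0.014] (|d| 0.156)
```

View pics/v14.png

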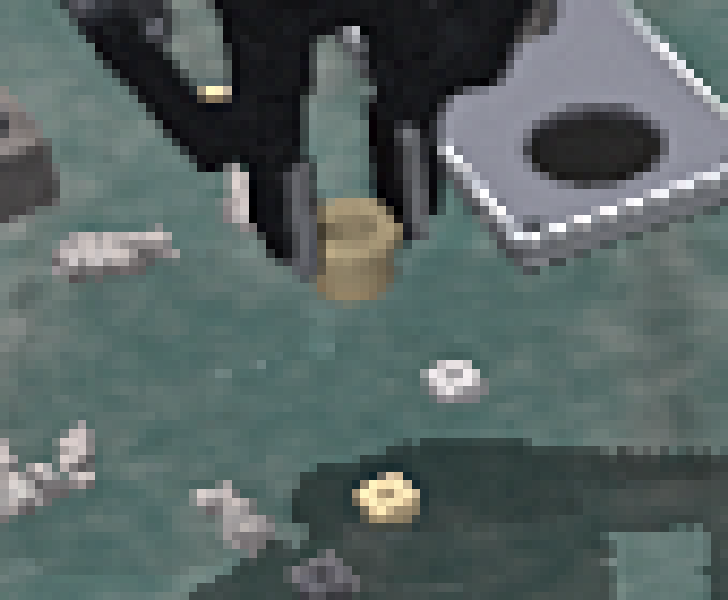

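The bushing is held upright, flange up, and the nut stays on the bench. Over to the smaller pocket.

Request:
apply_moves(
  rows=[
    [[-0.04, 0.004, -0.033, 0, 0, 0, 0.9], [-0.08, 0.004, -0.066, 0, 0, 0, 0.9], [-0.115, 0.004, -0.094, 0, 0, 0, 0.9], [-0.121, 0.004, -0.099, 0, 0, 0.01, 0.9], [-0.121, 0.004, -0.099, 0, 0, 0.01, 0.9]],
  ],
)

```text
time: 13.35
position: [0.5067, -0.253, 0.08]
orientation: [0.708, 0.007, -0.004, -0.706]
contact_force: [-0.1, 1.2, -0.9]
width: 0.0236
```

```bash
python3 -c "
from h import *
to(.507,-.2520,.028,0)"
```

```text
t13.35 TCP [ 0.5067 -0.253   0.08  ] head 0.8 tilt-y [ 0.004 -0.004 -1.   ] w 0.0236 F [-0.1  1.2 -0.9] j6 -0.68 -> shift [0.0001 0.052  0.0012] rot [0.004 0.015 0.004] (|d| 0.052)
```

Request:
apply_moves(
  rows=[
    [[0, 0.025, 0, 0, 0, 0, 0.9], [0, 0.048, 0, 0, 0, 0, 0.9], [0, 0.052, 0, 0, 0, 0, 0.9], [0, 0.052, 0, 0, 0, 0, 0.9]],
  ],
)

```text
time: 13.75
position: [0.5074, -0.2524, 0.0277]
orientation: [0.708, 0.007, -0.004, -0.706]
contact_force: [0.4, 0.5, 0.1]
width: 0.0233
```

```bash
python3 -c "
from h import *
s=snap('side','15')
to(.507,-.2520,.0155,0)
cv2.imwrite('pics/v15.png',cv2.resize(s['pixels'][120:190,190:275],(728,600)[::1],interpolation=cv2.INTER_NEAREST))
"
```

```text
t13.80 TCP [ 0.5077 -0.2529  0.0285] head 0.9 tilt-y [ 0.005 -0.004 -1.   ] w 0.0236 F [-0.3  0.7 -0.6] j6 -0.68 -> shift [-0.0008  0.013   0.0009] rot [0.004 0.016 0.005] (|d| 0.013)
```

View pics/v15.png

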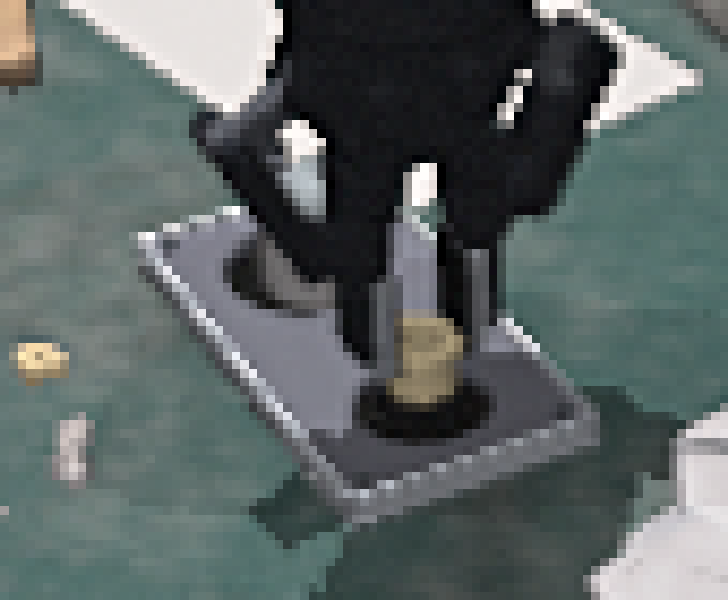

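The bushing is above the small pocket (pocket centre about (239,168) px) and well inside it. I'll lower and release.

Request:
apply_moves(
  rows=[
    [[0, 0.007, 0.001, 0, 0, 0, 0.9], [0, 0.0122, 0.001, 0, 0, 0, 0.9], [0, 0.0122, 0.001, 0, 0, 0, 0.9]],
  ],
)

```text
time: 14.1
position: [0.508, -0.2519, 0.0163]
orientation: [0.709, 0.007, -0.004, -0.706]
contact_force: [-0.1, -0.5, 0.3]
width: 0.0233
```

Request:
apply_moves(
  rows=[
    [[0, 0, 0, 0, 0, 0, 0.6], [0, 0, 0, 0, 0, 0, 0.45], [0, 0, 0, 0, 0, 0, 0.45], [0, -0.03, 0, 0, 0, 0, 0.45], [0, -0.07, 0, 0, 0, 0, 0.45]],
  ],
)

```text
time: 14.6
position: [0.5067, -0.2509, 0.0857]
orientation: [0.708, 0.006, -0.005, -0.706]
contact_force: [0.5, -0.7, -0.0]
width: 0.0471
```

```bash
python3 -c "
from h import *
s=snap('side','16')
to(.465,.001,.1,0)
cv2.imwrite('pics/v16.png',cv2.resize(s['pixels'][120:190,190:275],(728,600)[::1],interpolation=cv2.INTER_NEAREST))
"
```

```text
t14.65 TCP [ 0.5096 -0.253   0.0935] head 0.9 tilt-y [ 0.012 -0.01  -1.   ] w 0.0471 F [ 2.4 -2.6  8.1] j6 -0.68 -> shift [-0.0405 -0.0095  0.2546] rot [0.01  0.016 0.011] (|d| 0.258)
```

View pics/v16.png

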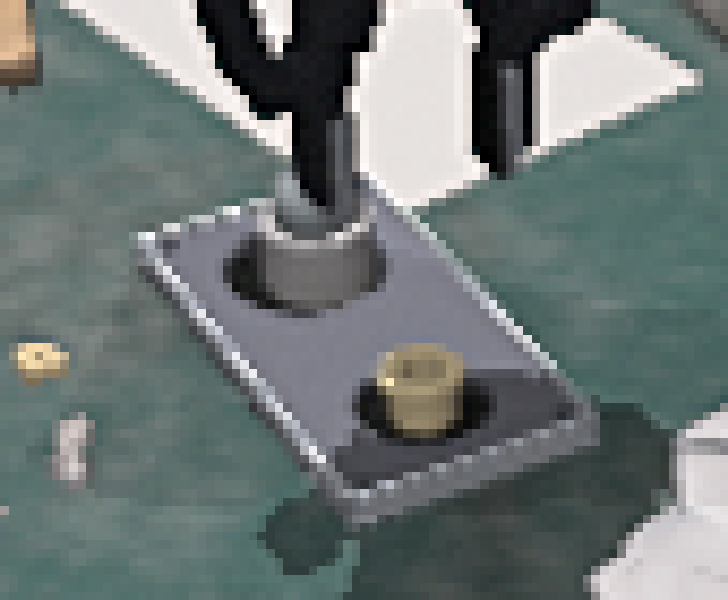

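The bushing stands in the small pocket, flange up, with a dark margin all round. Now the tall cup.

Request:
apply_moves(
  rows=[
    [[-0.04, -0.015, 0.25, 0, 0, 0.01, 0.4], [-0.04, -0.015, 0.25, 0, 0, 0.01, 0.4], [-0.04, -0.015, 0.25, 0, 0, 0.01, 0.4], [-0.04, -0.015, 0.25, 0, 0, 0.01, 0.4], [-0.04, -0.015, 0.25, 0, 0, 0.01, 0.4]],
  ],
)

```text
time: 15.15
position: [0.4653, -0.0041, 0.1057]
orientation: [0.711, 0.006, -0.005, -0.704]
contact_force: [1.0, 0.6, 0.7]
width: 0.0514
```

Request:
apply_moves(
  rows=[
    [[0, 0, 0, 0, 0, 0, 0.4], [0, 0, 0, 0, 0, 0, 0.4]],
  ],
)

```text
time: 15.35
position: [0.4653, -0.0035, 0.106]
orientation: [0.711, 0.007, -0.005, -0.703]
contact_force: [0.6, -0.7, 0.3]
width: 0.051
```

```bash
python3 -c "
from h import *
s=snap('side','17');t=snap('top','17')
to(.465,.001,.06,0)
cv2.imwrite('pics/v17.png',np.hstack([cv2.resize(s['pixels'][140:240,260:360],(400,400)[::1],interpolation=cv2.INTER_NEAREST),cv2.resize(t['pixels'][180:240,310:400],(400,400))]))
"
```

```text
t15.45 TCP [ 0.4656 -0.005   0.1057] head 0.8 tilt-y [ 0.003 -0.01  -1.   ] w 0.0508 F [ 0.8 -0.7 -0.5] j6 -0.27 -> shift [-0.0006  0.0457  0.0065] rot [0.01  0.015 0.003] (|d| 0.046)
```

View pics/v17.png

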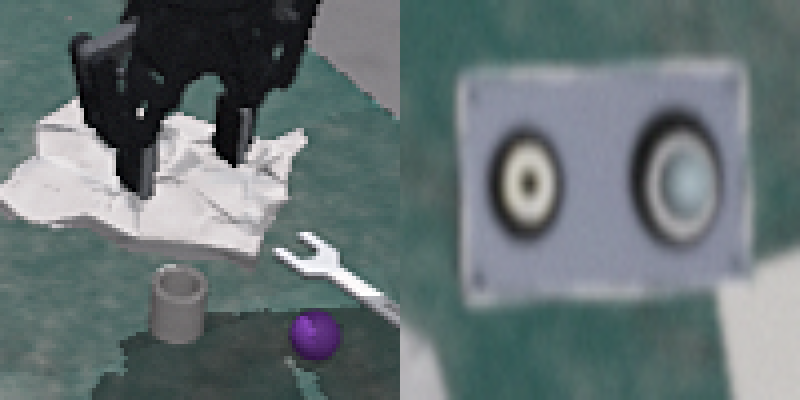

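The short tray kit is complete from above, with the bushing at (338,207) px and the ball on the cup at (372,207). The tall cup's rim is at (304.5,209.7) in the side view, as predicted. I'll descend onto it.

Request:
apply_moves(
  rows=[
    [[-0.001, 0.03, 0.006, 0.01, 0, 0, 0.4], [-0.001, 0.06, 0.006, 0.01, 0, 0, 0.4], [-0.001, 0.09, 0.006, 0.01, 0, 0, 0.4], [-0.001, 0.09, 0.006, 0.01, 0, 0, 0.4], [-0.001, 0.09, 0.006, 0.01, 0, 0, 0.5]],
  ],
)

```text
time: 15.95
position: [0.4651, -0.0009, 0.0161]
orientation: [0.707, 0.005, -0.004, -0.707]
contact_force: [0.1, 0.7, -0.2]
width: 0.0429
```

Request:
apply_moves(
  rows=[
    [[0, 0, 0, 0, 0, 0, 0.6], [0, 0, 0, 0, 0, 0, 0.75], [0, 0, 0, 0, 0, 0, 0.9], [0, 0, 0, 0, 0, 0, 0.9]],
  ],
)

```text
time: 16.35
position: [0.4662, -0.0015, 0.0178]
orientation: [0.708, 0.007, -0.003, -0.707]
contact_force: [-2.0, -2.6, 5.0]
width: 0.0301
```

```bash
python3 -c "
from h import *
to(.465,.001,.08,0)
"
```

```text
t16.35 TCP [ 0.4662 -0.0015  0.0178] head 0.8 tilt-y [ 0.005 -0.001 -1.   ] w 0.0301 F [-2.  -2.6  5. ] j6 -0.27 -> shift [-0.0008 -0.0622  0.0025] rot [0.001 0.013 0.005] (|d| 0.062)
```

Request:
apply_moves(
  rows=[
    [[0, -0.03, 0, 0, 0, 0, 0.9], [0, -0.06, 0, 0, 0, 0, 0.9], [0, -0.072, 0, 0, 0, 0, 0.9]],
  ],
)

```text
time: 16.65
position: [0.4672, -0.0019, 0.0934]
orientation: [0.708, 0.008, -0.001, -0.706]
contact_force: [0.1, 0.0, -1.3]
width: 0.0297
```

```bash
python3 -c "
from h import *
s=snap('side','18')
to(.645,.088,.085,0)
cv2.imwrite('pics/v18.png',cv2.resize(s['pixels'][140:240,260:360],(600,600)[::1],interpolation=cv2.INTER_NEAREST))
"
```

```text
t16.70 TCP [ 0.4676 -0.002   0.0941] head 0.8 tilt-y [ 0.012 -0.003 -1.   ] w 0.0301 F [1.8 0.2 1.5] j6 -0.27 -> shift [0.1784 0.011  0.0877] rot [0.003 0.013 0.012] (|d| 0.199)
```

View pics/v18.png

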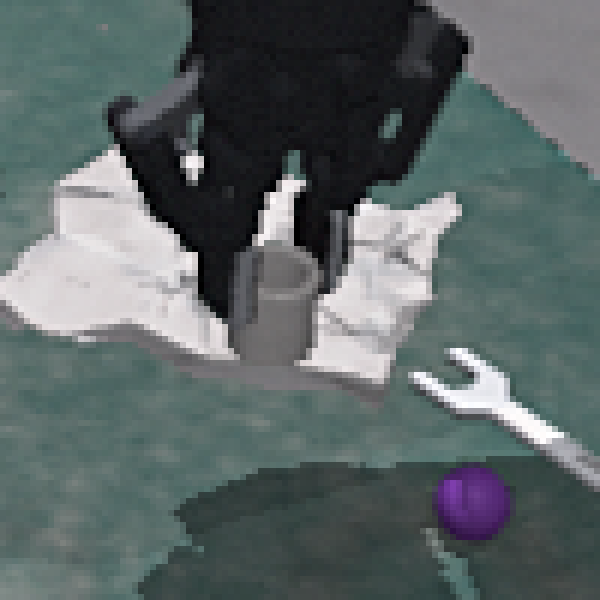

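The tall cup is lifted and upright in the grip. On to the long tray.

Request:
apply_moves(
  rows=[
    [[0.045, 0, 0.022, 0, 0, 0, 0.9], [0.09, 0, 0.044, 0, 0, 0, 0.9], [0.135, 0, 0.066, 0, 0, 0, 0.9], [0.178, 0.011, 0.087, 0, 0, 0.012, 0.9], [0.178, 0.011, 0.087, 0, 0, 0.012, 0.9]],
  ],
)

```text
time: 17.2
position: [0.6473, 0.0895, 0.0816]
orientation: [0.708, 0.005, -0.006, -0.706]
contact_force: [-0.6, -0.3, -2.6]
width: 0.0297
```

```bash
python3 -c "
from h import *
to(.645,.088,.033,0)
"
```

```text
t17.20 TCP [0.6473 0.0895 0.0816] head 0.9 tilt-y [-0.001 -0.003 -1.   ] w 0.0297 F [-0.6 -0.3 -2.6] j6 -0.05 -> shift [-0.0023  0.0486 -0.0013] rot [ 0.003  0.015 -0.001] (|d| 0.049)
```

Request:
apply_moves(
  rows=[
    [[-0.002, 0.025, -0.001, 0, 0, 0, 0.9], [-0.002, 0.045, -0.001, 0, 0, 0, 0.9], [-0.002, 0.0486, -0.001, 0, 0, 0, 0.9], [-0.002, 0.0486, -0.001, 0, 0, 0, 0.9]],
  ],
)

```text
time: 17.6
position: [0.645, 0.088, 0.0334]
orientation: [0.708, 0.005, -0.006, -0.706]
contact_force: [-0.4, 0.1, -0.2]
width: 0.0296
```

```bash
python3 -c "
from h import *
s=snap('side','19')
to(.645,.088,.021,0)
cv2.imwrite('pics/v19.png',cv2.resize(s['pixels'][210:310,200:300],(600,600)[::1],interpolation=cv2.INTER_NEAREST))
"
```

```text
t17.65 TCP [0.6456 0.0881 0.0343] head 0.9 tilt-y [ 0.    -0.003 -1.   ] w 0.0299 F [ 0.6  0.1 -0.6] j6 -0.06 -> shift [-0.0006  0.0133 -0.    ] rot [0.003 0.015 0.   ] (|d| 0.013)
```

View pics/v19.png

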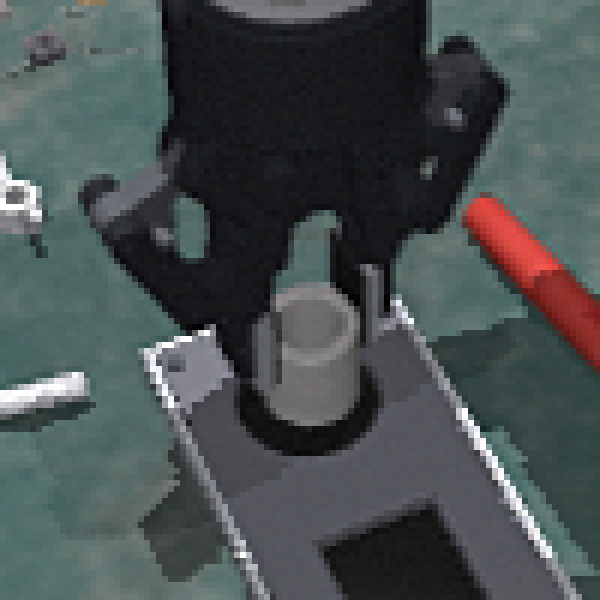

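The cup is centred over the pocket, with a dark ring on both sides of it at about (251,280) px. I'll lower and release.

Request:
apply_moves(
  rows=[
    [[0, 0.007, 0, 0, 0, 0, 0.9], [0, 0.0125, 0, 0, 0, 0, 0.9], [0, 0.0125, 0, 0, 0, 0, 0.9]],
  ],
)

```text
time: 17.95
position: [0.6458, 0.0879, 0.022]
orientation: [0.708, 0.006, -0.005, -0.706]
contact_force: [0.5, 0.3, -0.5]
width: 0.0298
```

Request:
apply_moves(
  rows=[
    [[0, 0, 0, 0, 0, 0, 0.6], [0, 0, 0, 0, 0, 0, 0.42], [0, 0, 0, 0, 0, 0, 0.42], [0, -0.03, 0, 0, 0, 0, 0.42], [0, -0.07, 0, 0, 0, 0, 0.42]],
  ],
)

```text
time: 18.45
position: [0.6446, 0.0881, 0.091]
orientation: [0.708, 0.004, -0.006, -0.706]
contact_force: [1.1, -0.2, 0.1]
width: 0.0494
```

```bash
python3 -c "
from h import *
s=snap('side','20')
to(.456,.129,.1,68)
cv2.imwrite('pics/v20.png',np.hstack([cv2.resize(s['pixels'][210:310,200:300],(400,400)[::1],interpolation=cv2.INTER_NEAREST),cv2.resize(s['pixels'][215:295,300:380],(400,400)[::1],interpolation=cv2.INTER_NEAREST)]))
"
```

```text
t18.50 TCP [0.6482 0.0881 0.0999] head 0.9 tilt-y [ 0.01  -0.003 -1.   ] w 0.0494 F [2.  0.3 6.8] j6 -0.06 -> shift [-0.1915 -0.0021  0.0438] rot [ 0.009 -1.172  0.007] (|d| 0.196)
```

View pics/v20.png

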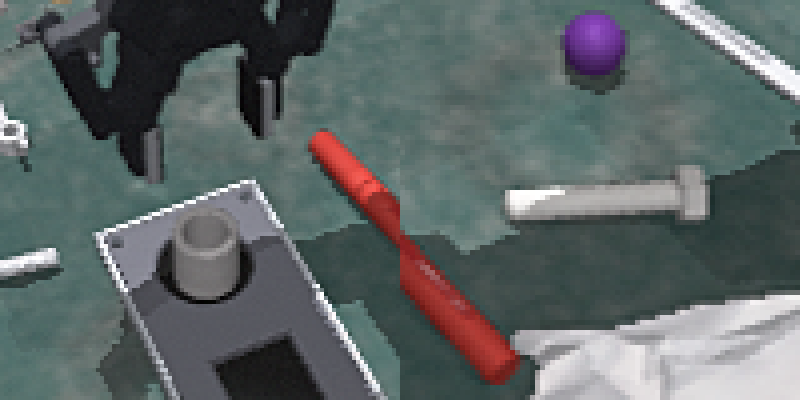

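```bash
python3 -c "
from h import *
s=load('side0');t=load('top0')
print('side ends',onz(s,[[321.1,255.3],[361.5,253.1]],.010))
R_=t['pixels'][...,2].astype(float)
c=blobs(((R_>125)*255).astype(np.uint8),(174,208,206,252))[0]
w=onz(t,c.reshape(-1,2),.010)[:,:2]*1e3
m=cv2.minAreaRect(w.astype(np.float32));print(m)
# shank-only direction: pixels with v<236
p=c.reshape(-1,2);q=p[p[:,1]<236]; l=cv2.fitLine(onz(t,q,.01)[:,:2].astype(np.float32),cv2.DIST_L2,0,.01,.01).ravel();print('line',l,np.degrees(np.arctan2(l[1],l[0])))
d=l[:2]*np.sign(l[0]);pr=(w/1e3-l[2:])@d;a,b=pr.min(),pr.max();print('len',b-a,'mid',l[2:]+d*(a+b)/2)
"
```

```text
side ends [[0.4899349  0.11083962 0.01      ]
 [0.41208695 0.14621242 0.01      ]]
((457.91485595703125, 131.16326904296875), (22.720304489135742, 84.2137222290039), 67.38373565673828)
line [ 0.8886744  -0.45853886  0.4693529   0.12360792] -27.29286
len 0.08447092271436742 mid [0.45739701 0.12977693]
```

The tall cup stands in the round pocket at about (251,273) px. The bolt is measured at (0.456, 0.130), axis −24.5°, length 84 mm in the top view, so the jaw heading is 65.5°.

Request:
apply_moves(
  rows=[
    [[-0.1915, 0, 0.045, 0, -1.127, 0, 0.5], [-0.1915, 0, 0.045, 0, -1.127, 0, 0.5], [-0.1915, 0, 0.045, 0, -1.127, 0, 0.5], [-0.1915, 0, 0.045, 0, -1.127, 0, 0.5], [-0.1915, 0, 0.045, 0, -1.127, 0, 0.5]],
  ],
)

```text
time: 19.0
position: [0.4509, 0.1314, 0.0975]
orientation: [0.657, 0.267, -0.266, -0.653]
contact_force: [0.2, -0.6, 0.7]
width: 0.0432
```

```bash
python3 -c "
from h import *
to(.456,.130,.08,65.5)
"
```

```text
t19.00 TCP [0.4509 0.1314 0.0975] head 44.3 tilt-y [ 0.003 -0.004 -1.   ] w 0.0432 F [ 0.2 -0.6  0.7] j6 -0.73 -> shift [ 0.0027  0.0176 -0.0045] rot [ 0.005 -0.37  -0.002] (|d| 0.018)
```

Request:
apply_moves(
  rows=[
    [[0.0027, 0.0176, -0.0045, 0.005, -0.37, 0, 0.5], [0.0027, 0.0176, -0.0045, 0.005, -0.37, 0, 0.5], [0.0027, 0.0176, -0.0045, 0.005, -0.37, 0, 0.5], [0.0027, 0.0176, -0.0045, 0.005, -0.37, 0, 0.5], [0.0027, 0.0176, -0.0045, 0.005, -0.37, 0, 0.5]],
  ],
)

```text
time: 19.5
position: [0.4562, 0.13, 0.0801]
orientation: [0.595, 0.381, -0.382, -0.595]
contact_force: [0.1, -0.0, 0.1]
width: 0.0425
```

```bash
python3 -c "
from h import *
s=snap('side','21')
to(.456,.130,.0055,65.5)
cv2.imwrite('pics/v21.png',cv2.resize(s['pixels'][190:280,295:385],(600,600)[::1],interpolation=cv2.INTER_NEAREST))
"
```

```text
t19.55 TCP [0.4562 0.13   0.0801] head 65.4 tilt-y [-0.001 -0.001 -1.   ] w 0.0425 F [ 0.4  0.3 -1.1] j6 -1.11 -> shift [0.     0.0746 0.0001] rot [ 0.    -0.002 -0.002] (|d| 0.075)
```

View pics/v21.png

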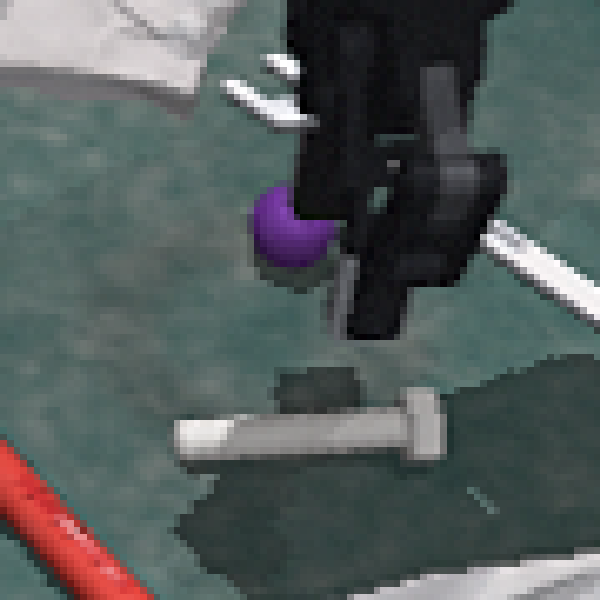

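Request:
apply_moves(
  rows=[
    [[0, 0.03, 0, 0, 0, 0, 0.5], [0, 0.06, 0, 0, 0, 0, 0.5], [0, 0.0745, 0, 0, 0, 0, 0.5], [0, 0.0745, 0, 0, 0, 0, 0.5], [0, 0.0745, 0, 0, 0, 0, 0.5]],
  ],
)

```text
time: 20.05
position: [0.4564, 0.1299, 0.0061]
orientation: [0.596, 0.381, -0.382, -0.595]
contact_force: [0.7, 0.9, -0.5]
width: 0.0427
```

Request:
apply_moves(
  rows=[
    [[0, 0, 0, 0, 0, 0, 0.65], [0, 0, 0, 0, 0, 0, 0.8], [0, 0, 0, 0, 0, 0, 0.95], [0, 0, 0, 0, 0, 0, 0.95], [0, 0, 0, 0, 0, 0, 0.95]],
  ],
)

```text
time: 20.55
position: [0.457, 0.13, 0.007]
orientation: [0.596, 0.382, -0.381, -0.595]
contact_force: [-1.3, -0.0, 7.0]
width: 0.012
```

```bash
python3 -c "
from h import *
s=snap('side','22')
to(.456,.130,.08,65.5)
cv2.imwrite('pics/v22.png',cv2.resize(s['pixels'][190:280,295:385],(600,600)[::1],interpolation=cv2.INTER_NEAREST))
"
```

```text
t20.60 TCP [0.457  0.1299 0.007 ] head 65.3 tilt-y [ 0.002 -0.001 -1.   ] w 0.0113 F [-1.5  0.2  6.3] j6 -1.11 -> shift [-0.0004 -0.073   0.0008] rot [ 0.002 -0.003 -0.001] (|d| 0.073)
```

View pics/v22.png

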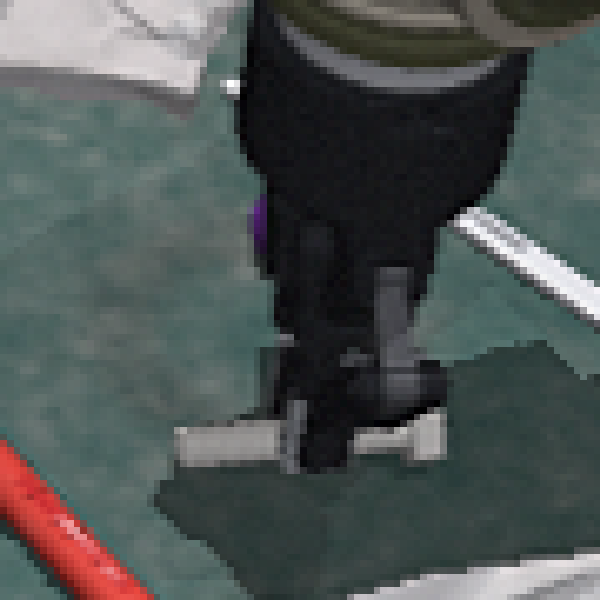

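Request:
apply_moves(
  rows=[
    [[0, -0.02, 0, 0, 0, 0, 0.95], [0, -0.05, 0, 0, 0, 0, 0.95], [0, -0.073, 0, 0, 0, 0, 0.95]],
  ],
)

```text
time: 20.9
position: [0.4571, 0.1301, 0.0817]
orientation: [0.596, 0.382, -0.381, -0.594]
contact_force: [-0.4, -0.2, -0.7]
width: 0.0114
```

```bash
python3 -c "
from h import *
s=snap('side','23')
to(.650,.191,.085,-3.3)
cv2.imwrite('pics/v23.png',cv2.resize(s['pixels'][180:270,295:385],(600,600)[::1],interpolation=cv2.INTER_NEAREST))
"
```

```text
t20.95 TCP [0.4588 0.1303 0.0848] head 65.3 tilt-y [ 0.008 -0.001 -1.   ] w 0.0117 F [2.4 1.  3.5] j6 -1.11 -> shift [ 0.135   0.0013 -0.1484] rot [0.006 1.198 0.007] (|d| 0.201)
```

View pics/v23.png

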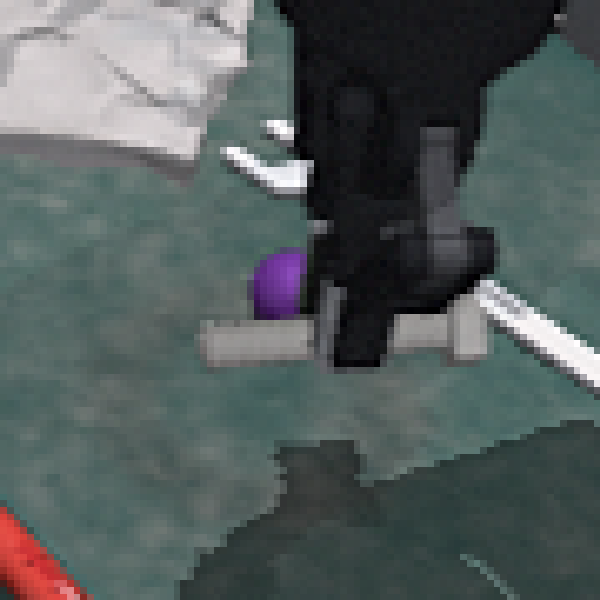

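Request:
apply_moves(
  rows=[
    [[0.135, 0, -0.148, 0, 1.198, 0, 0.95], [0.135, 0, -0.148, 0, 1.198, 0, 0.95], [0.135, 0, -0.148, 0, 1.198, 0, 0.95], [0.135, 0, -0.148, 0, 1.198, 0, 0.95], [0.135, 0, -0.148, 0, 1.198, 0, 0.95]],
  ],
)

```text
time: 21.45
position: [0.6538, 0.1922, 0.0851]
orientation: [0.695, 0.138, -0.132, -0.694]
contact_force: [-1.7, -0.1, -1.2]
width: 0.0115
```

```bash
python3 -c "
from h import *
to(.650,.191,.06,-3.3)
"
```

```text
t21.45 TCP [0.6538 0.1922 0.0851] head 22.0 tilt-y [ 0.009  0.    -1.   ] w 0.0115 F [-1.7 -0.1 -1.2] j6 -0.27 -> shift [-0.0042  0.0251  0.0003] rot [0.001 0.442 0.009] (|d| 0.025)
```

Request:
apply_moves(
  rows=[
    [[-0.004, 0, 0, 0, 0.442, 0.009, 0.95], [-0.004, 0, 0, 0, 0.442, 0.009, 0.95], [-0.004, 0.02, 0, 0, 0.442, 0.009, 0.95], [-0.004, 0.045, 0, 0, 0.442, 0.009, 0.95], [-0.004, 0.055, 0, 0, 0.442, 0.009, 0.95]],
  ],
)

```text
time: 21.95
position: [0.6493, 0.1906, 0.0275]
orientation: [0.707, -0.022, 0.019, -0.706]
contact_force: [0.4, -0.3, -0.2]
width: 0.0117
```

```bash
python3 -c "
from h import *
s=snap('side','24')
to(.650,.191,.0115,-3.3)
cv2.imwrite('pics/v24.png',cv2.resize(s['pixels'][240:360,220:340],(600,600)[::1],interpolation=cv2.INTER_NEAREST))
"
```

```text
t22.00 TCP [0.6491 0.1905 0.0268] head -3.3 tilt-y [-0.005 -0.002 -1.   ] w 0.0117 F [-1.2  0.6 -2. ] j6 0.17 -> shift [0.0009 0.0153 0.0005] rot [ 0.002  0.    -0.004] (|d| 0.015)
```

View pics/v24.png

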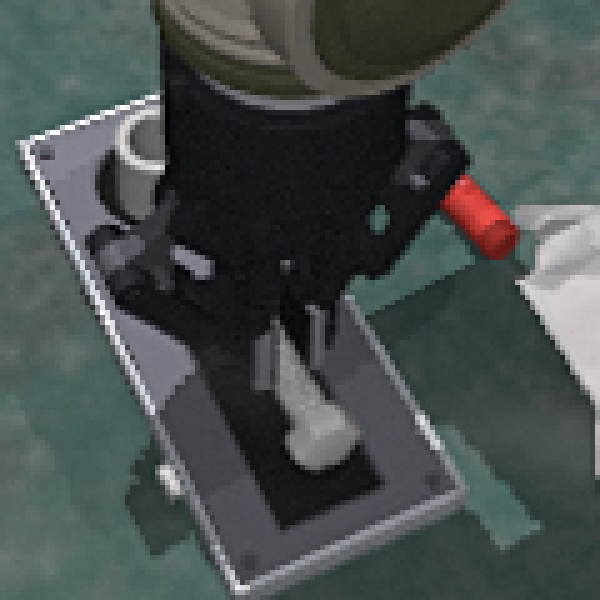

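The bolt is lined up along the slot. The head, at about (284,328) px, is inside the slot outline with roughly 10 mm left to the end. I'll lower to about 1 mm above the floor and release.

Request:
apply_moves(
  rows=[
    [[0.001, 0.008, 0, 0, 0, -0.004, 0.95], [0.001, 0.015, 0, 0, 0, -0.004, 0.95], [0.001, 0.015, 0, 0, 0, -0.004, 0.95]],
  ],
)

```text
time: 22.3
position: [0.6502, 0.1905, 0.0118]
orientation: [0.708, -0.02, 0.02, -0.706]
contact_force: [-0.2, 0.0, -0.7]
width: 0.0114
```

```bash
python3 -c "
from h import *
to(.650,.191,.0115,-3.3)
"
```

```text
t22.30 TCP [0.6502 0.1905 0.0118] head -3.3 tilt-y [-0.    -0.002 -1.   ] w 0.0114 F [-0.2  0.  -0.7] j6 0.17 -> shift [-0.0002  0.0003  0.0005] rot [ 0.002  0.    -0.   ] (|d| 0.001)
```

Request:
apply_moves(
  rows=[
    [[0, 0, 0, 0, 0, 0, 0.75], [0, 0, 0, 0, 0, 0, 0.68], [0, 0, 0, 0, 0, 0, 0.65], [0, -0.02, 0, 0, 0, 0, 0.65], [0, -0.05, 0, 0, 0, 0, 0.65]],
  ],
)

```text
time: 22.8
position: [0.6492, 0.1904, 0.0608]
orientation: [0.708, -0.022, 0.019, -0.706]
contact_force: [1.1, -0.1, -0.6]
width: 0.0303
```

Request:
apply_moves(
  rows=[
    [[0, -0.05, 0, 0, 0, 0, 0.5], [-0.03, -0.1, -0.05, 0, 0, 0, 0.3], [-0.08, -0.1, -0.1, 0, 0, 0, 0.3], [-0.13, -0.1, -0.15, 0, 0, 0, 0.3], [-0.18, -0.1, -0.2, 0, 0, 0, 0.3]],
  ],
)

```text
time: 23.3
position: [0.5184, 0.0561, 0.1596]
orientation: [0.708, -0.021, 0.019, -0.706]
contact_force: [0.3, -0.7, -0.3]
width: 0.0596
```

Request:
apply_moves(
  rows=[
    [[-0.04, 0, -0.045, 0, 0, 0, 0.3], [-0.08, 0, -0.09, 0, 0, 0, 0.3], [-0.1, 0, -0.13, 0, 0, 0, 0.3], [-0.1, 0, -0.13, 0, 0, 0, 0.3], [-0.1, 0, -0.13, 0, 0, 0, 0.3]],
  ],
)

```text
time: 23.8
position: [0.4105, -0.0694, 0.1607]
orientation: [0.708, -0.022, 0.021, -0.706]
contact_force: [0.4, 0.2, -0.1]
width: 0.0599
```

```bash
python3 -c "
from h import *
s=snap('side','25');t=snap('top','25')
to(.3,-.2,.2)
cv2.imwrite('pics/v25s.png',cv2.resize(s['pixels'][130:364,190:390],None,fx=2.5,fy=2.5,interpolation=cv2.INTER_CUBIC))
cv2.imwrite('pics/v25t.png',cv2.resize(t['pixels'][130:270,130:400],None,fx=2.9,fy=2.9,interpolation=cv2.INTER_CUBIC))
"
```

```text
t23.90 TCP [ 0.4116 -0.0679  0.1605] head -3.3 tilt-y [-0.001 -0.003 -1.   ] w 0.0599 F [0.3 0.6 0.2] j6 -0.38 -> shift [-0.1038 -0.039  -0.1385] rot [ 0.003  0.    -0.001] (|d| 0.177)
```

View pics/v25s.png

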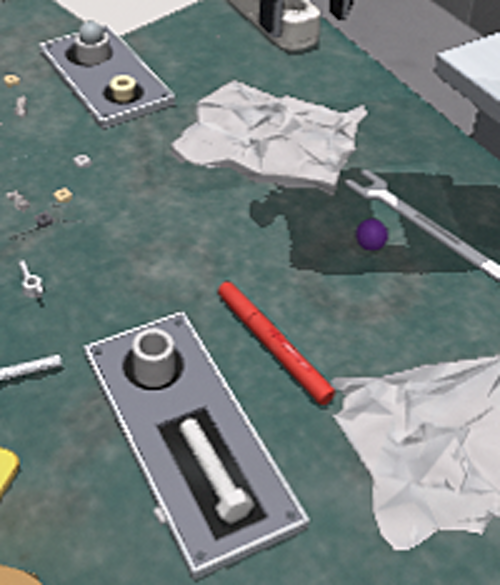

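View pics/v25t.png

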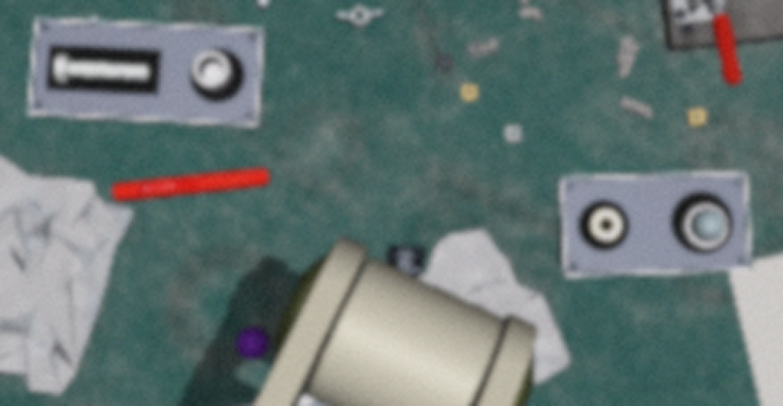

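Both views show the kits filled. I'll do one enlarged check of the bolt's head end and compare the marker's position numerically.

```bash
python3 -c "
from h import *
s=load('side25');t=load('top25')
for n in ('top0','top25'):
    f=load(n);h=cv2.cvtColor(f['pixels'],cv2.COLOR_BGR2HSV)
    m=((h[...,1]>150)&((h[...,0]<8)|(h[...,0]>172))).astype(np.uint8)*255
    print(n,cv2.minAreaRect((onz(f,blobs(m,(160,180,330,300))[0].reshape(-1,2),.0085)[:,:2]*1e3).astype(np.float32)))
a=cv2.resize(s['pixels'][285:355,240:320],(400,350),interpolation=cv2.INTER_NEAREST);b=cv2.resize(t['pixels'][135:177,140:224],(400,200));c=cv2.resize(s['pixels'][130:180,200:265],(400,308),interpolation=cv2.INTER_NEAREST)
cv2.imwrite('pics/v26.png',np.vstack([np.hstack([a,cv2.copyMakeBorder(c,0,42,0,0,0)]),np.hstack([b,b*0])]))
"
```

```text
top0 ((548.0763549804688, 111.79095458984375), (15.623703002929688, 136.7445831298828), 5.440330505371094)
top25 ((547.9434204101562, 111.7782974243164), (15.356616973876953, 136.7445831298828), 5.440330505371094)
```

View pics/v26.png

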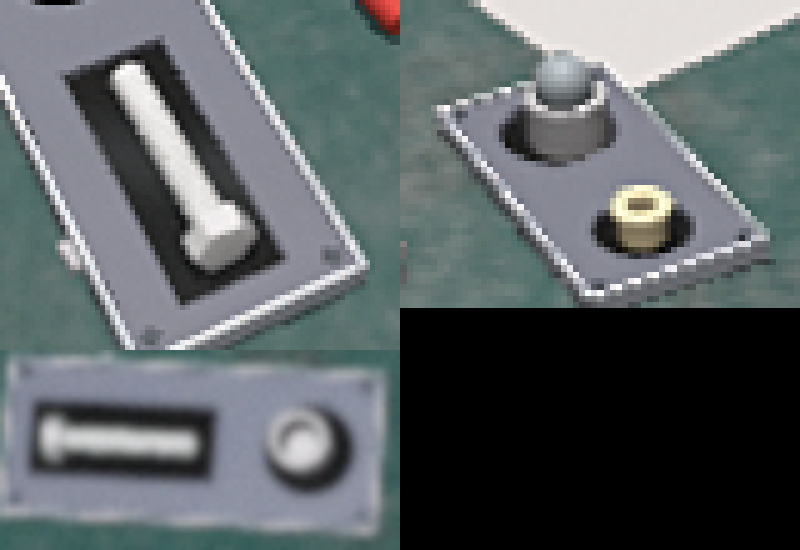

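```bash
python3 -c "
from station import ctrl
print(ctrl.hand_in()); print(ctrl.state()['time'])"
```

```text
the job is handed in; nothing more can be done
None
the job is handed in; nothing more can be done
```

Both kits are made up and the job is handed in. The clock stood at about 24 s of the 128 s allowed.

- **Short tray:** I placed the wide cup in the larger pocket first, then seated the ball on its mouth. The bushing went into the smaller pocket, flange up.
- **Long tray:** The tall cup is in the round pocket, open end up. The nylon bolt lies in the slot.

The last side and top pictures show every part inside its pocket with dark margin around it and the ball on the cup. The bolt lies flat, its head clear of the slot's end by only about 4 mm in the blurred top view. The red marker's position agrees to 0.15 mm with the first picture. The arm was parked clear of the parts, and the largest force I read was about 8 N.

Some readings disagreed:
- **Finger width:** The opening read 2–5 mm below the nominal part sizes at every grip. The cause is not known; I suspect soft pads, and nothing slipped.
- **Cameras:** The side camera placed things about 3 mm from the top camera, so I worked mostly from the top camera and the arm's own position.
- **Wide cup:** It moved about 3 mm in its pocket as the ball was released, and it stayed inside the pocket.

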